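Load a load-cell rig with slotted masses

ROBOT

A 6-joint arm with a two-finger parallel gripper is mounted at the origin on the work surface. World frame = base frame: x ahead of the robot, y to its left, z up, the work surface at z = 0. Lengths are in m, angles in rad, forces in N, time in s.
With the tool pointing down it reaches from about 0.375 to 0.9 m from the base axis. Payload 3.1 kg.
Tool frame: the origin (TCP) lies between the finger pads; the fingertips stand 19 mm ahead of it and the grasp point (between the pads) is the TCP; z points along the fingers, y is the direction in which the jaws open and shut (so a half turn about z gives the same grasp; the last joint's range is limited). The gripper opens to 87 mm and grips with 3 to 60 N. Pads are 19 mm wide; open, the fingers measure 117 mm over their backs; the gripper's body (75 mm by 190 mm) begins 51 mm behind the grasp point.
Start: joints at [-1.383, 0.527, 1.433, -0, 1.181, -0.178], TCP at [0.224, -0.583, 0.242] pointing down, gripper open.
Joint ranges: [-3.08, 3.08], [-0.75, 2.2], [0.22, 2.44], [-1.43, 4.57], [0, 2.65], [-2.85, 2.85]. Speed limits (rad/s): [2.79, 2.79, 3.14, 3.14, 3.14, 3.14].

INTERFACE

Orientations are given as a unit quaternion [x, y, z, w].
In Python, from rig import robot gives the robot as it stands.
- The arm moves only by the tool apply_moves, never from a script. Its argument "series" is a list of rows, each a list of 7 numbers: the shift along the tool's x, y, z in cm, then the turn, a rotation vector about the tool's x, y, z in degrees, then the opening, from 0 (shut) to 1 (fully open). In form: [[dx, dy, dz, rx, ry, rz, grip], ...]. A call has 1 to 5 rows; each row is the pose to reach, as a shift and turn from the pose commanded when the call began, along the tool's axes at that moment; what a row does not reach only later rows make up. A row lasts 1/12 s, in which the tool goes at most 41.7 mm and 7.16 degrees, less where a joint would pass 70% of its speed; a pose out of reach is approached as far as the arm can. A call with a gripper value outside its range is refused whole. The fingers move at their own pace and stop on an object; "newtons" is the grip in N (left out, the last holds). Time passes only in rows, so rows that repeat a pose let the fingers close. It gives the time, the measured TCP pose, the force and the opening at its end, in the units of the state.
- robot.get_obs(): the state, without advancing time (a new reading comes with each control period).
- robot.camera(name): name is "scene" or "top" or "wrist"; returns the picture (420x560x3 uint8, red, green, blue); there is no depth.
- robot.camera_params(name): a dict with "mtx" (3x3 intrinsics, pixels), "origin" and "rotation" of the camera in the world. Camera axes: x right, y down, z forward; pixel columns grow to the right and rows downward; lengths in m; the calibration is good to about 2 mm. The wrist camera is an equidistant fisheye: a pixel r from the principal point sees the ray r / f radians off the axis. A picture is of the moment at which its call begins: read the wrist's pose just before it. camera_params takes no time and is no camera call; for the wrist camera it gives the pose at the moment of the call.
- robot.hand_in(): hands the job in, once; it reports no verdict.
The state is a dict: "time": time; "q": joint angles; "joint_velocities": joint speeds; "joint_torque": joint torques, N m; "position": TCP position; "tool_rot": TCP orientation; "ft_force": force on the tool from outside, world axes, zero at the start; "moment": the same for the moment, N m; "grip_width": finger opening in m.
Only numpy, scipy, OpenCV 4.12 (cv2) and the standard library are available. Lean on these libraries where they do the work, as an engineer would, in place of code of your own. Each camera call takes 0.05 s, during which the arm holds its last target. There are 200 camera calls.

TASK

Calibrate the beam load cell: with the hanger still empty, press the red cap of the duster canister right down and let it come back up, to blow the hanger plate clean. Then hang all the brass slotted discs that are there on the hanger, flat one on another with the rod fully home in each slot, and stagger the slots about a quarter turn from each disc to the next so that none can slide off. Last, press the green store key on the indicator right down to record the reading and let it go; leave the game pucks, the screwdriver and the hex key where they are.

Things in the scene. Friction and masses are not known exactly. Their poses are not given: they have to be found in the camera images.
- rig: fixed load-cell rig; origin on the table straight below the hanger rod; x points from the rod along the bar to the post, z up. Foot plate 8 mm thick within x -3 to 170, y -218 to 55 mm. Under the hanger a round grey catch pad 130 mm across, top 75 mm up, 4 mm below the hanger plate: a disc that slips off lands on it. Blue duster canister 52 mm thick clamped upright at x = 30, y = -170 mm
- bar_end (a point): bar load cell 12.7 mm square: this point is its free end, mid-height (136 mm up), 11 mm in front of the rod. The bar runs level from here along the rig's x to the top of the post (40 mm square, axis 115 mm behind the rod). Bar underside 130 mm, top 143 mm, bolt heads over the post 146 mm above the table; nothing stands higher near the hanger
- hanger (a point): centre of the hanger plate's top face, on the rod's axis, 85 mm up; axes as the rig's. The hanger is rigid: steel rod 6 mm thick from the bar's underside down to a round plate 60 mm across, 6 mm thick. 45 mm are free between plate and bar; the bar shuts the top, so discs go on sideways, slot first
- cap_top (a point): centre of the top of the duster canister's red nozzle cap (25 mm across, about 147 mm above the table); moves with the cap
- nozzle_cap (a joint): how far the nozzle cap is pressed down, m: 0 up, 0.006 fully down; springs back; about 1.2 N to start, 4 N fully down
- indicator: grey weighing indicator box 90 x 130 x 36 mm with a display on top, fixed; origin under its centre, z up
- store_key_top (a point): centre of the top of the green store key (24 mm across, about 52 mm above the table), the only raised key of the indicator
- store_key (a joint): how far the store key is pressed, m: 0 up, 0.006 fully down; springs back; about 1.2 N to start, 4 N fully down
- disc1: brass slotted mass, may be absent: round disc 60 mm across, 6 mm thick, about 130 g, lying flat on the table at the start. A slot 10 mm wide runs from the rim to the centre and ends about 5 mm past it. Origin: centre of the disc (mid-thickness); x points from the centre out through the open mouth of the slot, z along the disc's axis (both faces alike)
- disc1_mouth (a point): the middle of the slot's mouth, on the rim of disc1, 30 mm from its centre
- disc2: brass slotted mass, may be absent: round disc 60 mm across, 6 mm thick, about 130 g, lying flat on the table at the start. A slot 10 mm wide runs from the rim to the centre and ends about 5 mm past it. Origin: centre of the disc (mid-thickness); x points from the centre out through the open mouth of the slot, z along the disc's axis (both faces alike)
- disc2_mouth (a point): the middle of the slot's mouth, on the rim of disc2, 30 mm from its centre
- disc3: brass slotted mass, may be absent: round disc 60 mm across, 6 mm thick, about 130 g, lying flat on the table at the start. A slot 10 mm wide runs from the rim to the centre and ends about 5 mm past it. Origin: centre of the disc (mid-thickness); x points from the centre out through the open mouth of the slot, z along the disc's axis (both faces alike)
- disc3_mouth (a point): the middle of the slot's mouth, on the rim of disc3, 30 mm from its centre
- disc4: brass slotted mass, may be absent: round disc 60 mm across, 6 mm thick, about 130 g, lying flat on the table at the start. A slot 10 mm wide runs from the rim to the centre and ends about 5 mm past it. Origin: centre of the disc (mid-thickness); x points from the centre out through the open mouth of the slot, z along the disc's axis (both faces alike)
- disc4_mouth (a point): the middle of the slot's mouth, on the rim of disc4, 30 mm from its centre
- disc5: brass slotted mass, may be absent: round disc 60 mm across, 6 mm thick, about 130 g, lying flat on the table at the start. A slot 10 mm wide runs from the rim to the centre and ends about 5 mm past it. Origin: centre of the disc (mid-thickness); x points from the centre out through the open mouth of the slot, z along the disc's axis (both faces alike)
- disc5_mouth (a point): the middle of the slot's mouth, on the rim of disc5, 30 mm from its centre
- disc6: brass slotted mass, may be absent: round disc 60 mm across, 6 mm thick, about 130 g, lying flat on the table at the start. A slot 10 mm wide runs from the rim to the centre and ends about 5 mm past it. Origin: centre of the disc (mid-thickness); x points from the centre out through the open mouth of the slot, z along the disc's axis (both faces alike)
- disc6_mouth (a point): the middle of the slot's mouth, on the rim of disc6, 30 mm from its centre
- puck_ring: black game puck, 54 mm across, 18 mm high, white ring on top; leave it alone
- puck_cross: black game puck, 54 mm across, 18 mm high, white cross on top; leave it alone
- screwdriver: screwdriver lying near the robot; leave it alone
- hex_key: small dark hex key lying at the left; leave it alone
Mind the look-alikes: they are no part of the job. Leave any blue or brown look-alike of the disc3 alone. What is shaped like the disc6 but brown is not meant.

How it is judged:
By the outcome, as a careful person would: the job done as asked, in the order asked, and still so for the second after the job is handed in, with the robot touching nothing.
Of disc1, disc2, disc3, disc4, disc5, disc6 only 4 to 6 are there at a start; the rules pass over those that are not, and their reading is None.
At some moment in a run one of disc1, disc2, disc3, disc4, disc5, disc6 may be knocked a few centimetres aside while the robot is not near it.
Once in a run the grip may slacken for a moment while it holds something.
It also fails if it takes over 210 s, if anything falls off the work surface, if the arm or the gripper's body presses on something with over 40 N, if the wrist force passes 120 N, or if a joint passes its speed limit or range.

## Working session

There is one attempt and no reset: what is moved stays moved. The work goes in short steps, Python scripts to look and compute and a tool call to move; the robot and the scene stay as the last step left them, time stands still between calls to the robot, and variables do not carry over. Pictures are saved under pics/ and viewed, about 12 in all and at most 16, crops included, and the job is handed in when it is done.

Besides the shell and the picture viewer there is one more tool, called after "Call:" as name(argument=value, ...) on one line, values as JSON. apply_moves: Moves the arm, as the interface text tells. Its arguments: {"type":"object","properties":{"series":{"type":"array"},"newtons":{"type":"number"}},"required":["series"]}

```bash
ls; mkdir -p pics; cat > h.py <<'E'
import numpy as np, cv2
from scipy.spatial.transform import Rotation as R
from rig import robot
def snap(name,fn,crop=None,scale=1):
    im=robot.camera(name)[:,:,::-1].copy()
    cv2.imwrite(f'pics/{fn}_raw.png',im)
    if crop: x0,y0,x1,y1=crop; im=im[y0:y1,x0:x1]
    if scale!=1: im=cv2.resize(im,None,fx=scale,fy=scale,interpolation=cv2.INTER_CUBIC)
    cv2.imwrite(f'pics/{fn}.png',im); return im
def ray(P,u,v,fish=False):
    M=P['mtx']; x=(u-M[0][2])/M[0][0]; y=(v-M[1][2])/M[1][1]
    if fish:
        r=np.hypot(x,y); d=np.array([x/r*np.sin(r),y/r*np.sin(r),np.cos(r)]) if r>1e-9 else np.array([0,0,1.])
    else: d=np.array([x,y,1.])
    return np.array(P['origin']),Rm(P)@d
def Rm(P):
    r=np.array(P['rotation']); return r if r.shape==(3,3) else R.from_quat(r).as_matrix()
def hit(P,u,v,z,fish=False):
    o,d=ray(P,u,v,fish); return o+d*(z-o[2])/d[2]
def proj(P,p,fish=False):
    c=Rm(P).T@(np.array(p)-np.array(P['origin'])); M=np.array(P['mtx'])
    if fish:
        r=np.hypot(c[0],c[1]); t=np.arctan2(r,c[2]); x,y=c[0]/r*t,c[1]/r*t
    else: x,y=c[0]/c[2],c[1]/c[2]
    return M[0,0]*x+M[0,2],M[1,1]*y+M[1,2]
def go(p,Rt=None,o=None):
    """shift (cm, tool axes) and rotvec deg from current pose to pose p,Rt"""
    o=o or robot.get_obs(); T=R.from_quat(o['tool_rot'])
    d=T.inv().apply(np.array(p)-o['position'])*100
    rv=(T.inv()*Rt).as_rotvec(degrees=True) if Rt is not None else np.zeros(3)
    return np.round(d,2),np.round(rv,1)
E
python3 - <<'E'
from h import *
a=snap('top','top0');b=snap('scene','scene0');
for n in('top','scene','wrist'): print(n,robot.camera_params(n))
print(robot.get_obs())
E
```

```text
pics
top {'mtx': array([[512.36279268,   0.        , 277.39173304],
       [  0.        , 512.36279268, 211.95490983],
       [  0.        ,   0.        ,   1.        ]]), 'origin': array([0.18867757, 0.04083787, 1.76006561]), 'rotation': array([-0.67211768,  0.73359158, -0.07186601,  0.07026014])}
scene {'mtx': array([[478.70485568,   0.        , 272.48399524],
       [  0.        , 478.70485568, 210.34190342],
       [  0.        ,   0.        ,   1.        ]]), 'origin': array([1.10091604, 0.735561  , 0.89339863]), 'rotation': array([ 0.30447839,  0.8562949 , -0.39077688, -0.1461006 ])}
wrist {'mtx': array([[325.1922621 ,   0.        , 278.86319014],
       [  0.        , 325.1922621 , 213.70836455],
       [  0.        ,   0.        ,   1.        ]]), 'origin': array([ 0.29252065, -0.5560966 ,  0.383635  ]), 'rotation': array([ 0.81704413, -0.56054356, -0.07747695,  0.1105764 ])}
{'time': 0.1, 'q': array([-1.38250811e+00,  5.28414550e-01,  1.43376033e+00, -2.11648780e-05,
        1.18138716e+00, -1.78500346e-01]), 'joint_velocities': array([-0.00027845, -0.00072273, -0.00229384, -0.00034651,  0.00017203,
        0.00183196]), 'joint_torque': array([ 4.88375872e-05, -4.40986204e+01, -1.77150643e+01,  6.35576318e-02,
        5.33680420e-02, -3.37858842e-05]), 'position': array([ 0.22404231, -0.58280578,  0.24064844]), 'tool_rot': array([ 9.83229139e-01,  1.82371848e-01, -1.46050962e-05, -9.84633649e-04]), 'ft_force': array([-0.50212066,  0.21757484, -0.11395868]), 'moment': array([ 0.0287258 ,  0.00169571, -0.02812924]), 'grip_width': 0.08697457066304005}
```

View pics/top0.png

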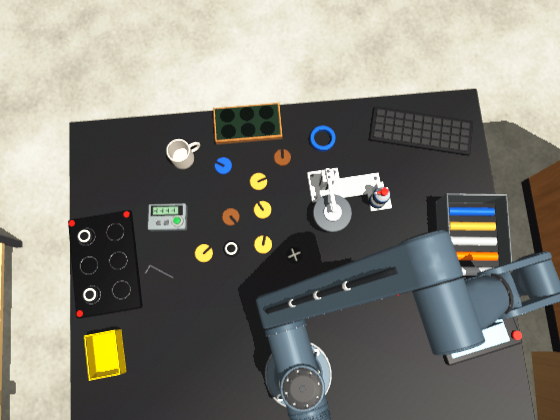

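View pics/scene0.png

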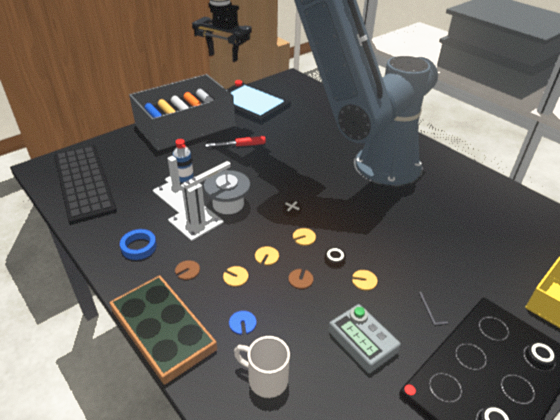

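```bash
python3 - <<'E'
from h import *
im=cv2.imread('pics/top0_raw.png')
cv2.imwrite('pics/c1.png',cv2.resize(im[140:270,140:400],None,fx=3,fy=3,interpolation=cv2.INTER_CUBIC))
P=robot.camera_params('top')
hsv=cv2.cvtColor(im,cv2.COLOR_BGR2HSV)
m=cv2.inRange(hsv,(18,100,100),(32,255,255))
n,l,s,c=cv2.connectedComponentsWithStats(m)
for i in range(1,n):
    if s[i,4]<80 : continue
    cnt=max(cv2.findContours((l==i).astype(np.uint8),0,1)[0],key=len)
    (x,y),r=cv2.minEnclosingCircle(cnt)
    w=hit(P,x,y,.006); g=hit(P,*c[i],.006); d=w-g
    print(s[i],(round(x),round(y)),round(r,1),w.round(3),'slot deg',np.degrees(np.arctan2(d[1],d[0])).round(),np.linalg.norm(w[:2]).round(3))
for nm,u,v,z in [('hanger/bar',333,172,.143),('cap',384,191,.147),('key',178,220,.052),('padc',332,213,.075)]: print(nm,hit(P,u,v,z).round(3))
E
```

```text
[250 173  18  17 234] (258, 181) 8.9 [0.664 0.079 0.006] slot deg -57.0 0.669
[253 201  19  18 246] (262, 209) 9.1 [0.56  0.074 0.006] slot deg 52.0 0.565
[450 221  46  10 422] (472, 226) 22.9 [ 0.439 -0.648  0.006] slot deg -52.0 0.783
[254 235  18  19 254] (263, 244) 9.4 [0.438 0.082 0.006] slot deg -13.0 0.446
[  1 243   4  50 126] (2, 268) 24.5 [0.436 0.979 0.006] slot deg 160.0 1.072
[194 244  19  19 257] (203, 253) 9.4 [0.426 0.287 0.006] slot deg -38.0 0.514
[472 254  26   5 125] (484, 256) 12.6 [ 0.332 -0.672  0.006] slot deg 2.0 0.75
[  0 294   4  73 187] (2, 330) 36.0 [0.226 0.976 0.006] slot deg -162.0 1.002
[  84  329   43   52 1784] (104, 354) 30.4 [0.116 0.634 0.006] slot deg -169.0 0.644
hanger/bar [ 0.635 -0.17   0.143]
cap [ 0.556 -0.327  0.147]
key [0.539 0.36  0.052]
padc [ 0.512 -0.16   0.075]
```

View pics/c1.png

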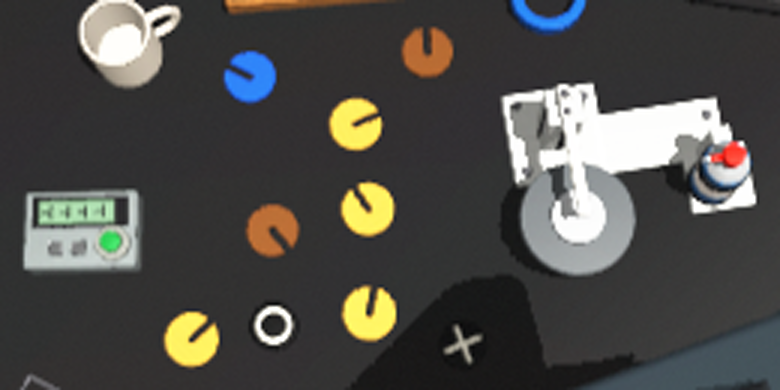

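Call:
apply_moves(series=[[13,-5.2,-0.7,0,0,0,0],[13,-5.2,-0.7,0,0,0,0],[13,-5.2,-0.7,0,0,0,0],[13,-5.2,-0.7,0,0,0,0],[13,-5.2,-0.7,0,0,0,0]], newtons=25)

```text
time: 0.52
position: [0.3293, -0.4848, 0.2484]
tool_rot: [0.983, 0.185, 0.0, -0.001]
ft_force: [0.6, -0.5, -0.2]
grip_width: 0.0613
```

Call:
apply_moves(series=[[13,-5.2,-0.7,0,0,0,0],[13,-5.2,-0.7,0,0,0,0],[13,-5.2,-0.7,0,0,0,0],[13,-5.2,-0.7,0,0,0,0],[13,-5.2,-0.7,0,0,0,0]])

```text
time: 0.93
position: [0.4315, -0.3912, 0.2555]
tool_rot: [0.983, 0.184, 0.0, -0.0]
ft_force: [-1.3, -0.4, -0.0]
grip_width: 0.0283
```

Call:
apply_moves(series=[[13,-5.2,-0.7,0,0,0,0],[13,-5.2,-0.7,0,0,0,0],[13,-5.2,-0.7,0,0,0,0],[13,-5.2,-0.7,0,0,0,0],[13,-5.2,-0.7,0,0,0,0]])

```text
time: 1.35
position: [0.5341, -0.297, 0.2624]
tool_rot: [0.983, 0.184, 0.0, 0.0]
ft_force: [-0.9, -0.6, 0.1]
grip_width: 0.0016
```

```bash
python3 - <<'E'
from h import *
o=robot.get_obs(); P=robot.camera_params('wrist')
snap('wrist','w1'); print(o['time'],o['position'],o['tool_rot'],o['grip_width']); print(P)
import pickle; pickle.dump(P,open('w1.pkl','wb'))
T=R.from_quat(o['tool_rot']); print('cam in tool',T.inv().apply(P['origin']-o['position']),(T.inv()*R.from_quat(P['rotation'])).as_rotvec(degrees=True))
E
```

```text
1.35 [ 0.53410885 -0.2970221   0.26242208] [9.82942369e-01 1.83913095e-01 4.30926930e-04 2.94747346e-04] 0.0015934829568796669
{'mtx': array([[325.1922621 ,   0.        , 278.86319014],
       [  0.        , 325.1922621 , 213.70836455],
       [  0.        ,   0.        ,   1.        ]]), 'origin': array([ 0.60231183, -0.26974178,  0.40541913]), 'rotation': array([ 0.81786245, -0.55940011, -0.07609058,  0.11127785])}
cam in tool [ 0.07355805 -0.00067043 -0.14294328] [-12.16919801 -12.21892464  89.33117622]
```

View pics/w1.png

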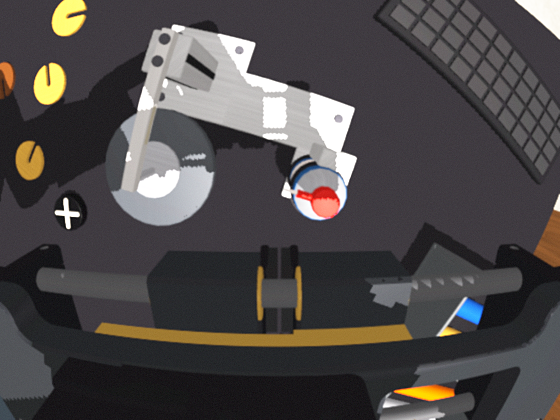

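```bash
python3 - <<'E'
from h import *; import pickle
P=pickle.load(open('w1.pkl','rb'))
for n,u,v,z in [('cap',326,203,.147),('barend',128.5,190,.143),('bar far bolt',164,38,.146),('pad',160,167,.075),('plate',158,170,.085),('foot(170,55)',172,26,.008)]:
    print(n,hit(P,u,v,z,True).round(4))
im=cv2.imread('pics/w1_raw.png'); c=cv2.resize(im[10:235,90:390],None,fx=2.6,fy=2.6,interpolation=cv2.INTER_CUBIC); cv2.imwrite('pics/w1c.png',c)
E
```

```text
cap [ 0.5581 -0.3286  0.147 ]
barend [ 0.5066 -0.1642  0.143 ]
bar far bolt [ 0.6408 -0.1535  0.146 ]
pad [ 0.5192 -0.166   0.075 ]
plate [ 0.5179 -0.1679  0.085 ]
foot(170,55) [ 0.6792 -0.0956  0.008 ]
```

View pics/w1c.png

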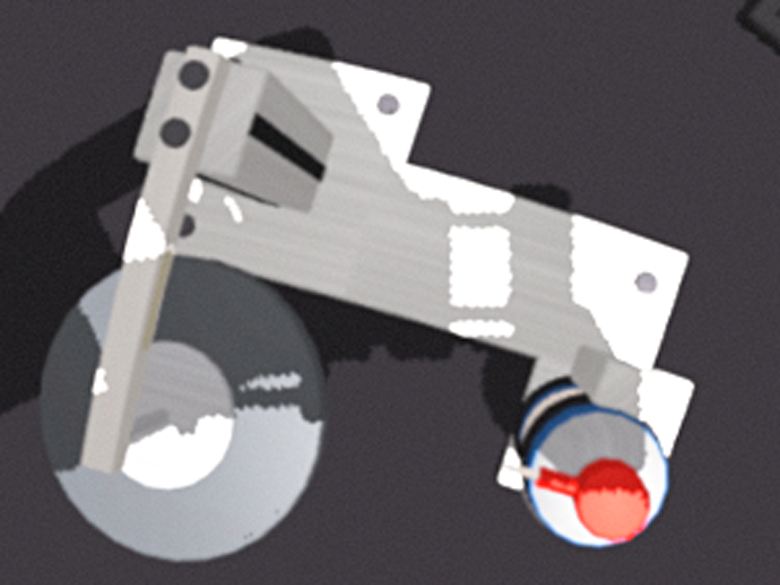

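Call:
apply_moves(series=[[1.1,3.8,0,0,0,0,0],[1.1,3.8,4,0,0,0,0],[1.1,3.8,8,0,0,0,0],[1.1,3.8,8.7,0,0,0,0],[1.1,3.8,8.7,0,0,0,0]])

```text
time: 1.82
position: [0.5526, -0.3297, 0.1718]
tool_rot: [0.983, 0.181, -0.003, -0.003]
ft_force: [-0.8, 0.3, 0.9]
grip_width: 0.0003
```

Call:
apply_moves(series=[[0,0,0.3,0,0,0,0],[0,0,0.6,0,0,0,0],[0,0,0.9,0,0,0,0],[0,0,1.2,0,0,0,0],[0,0,1.2,0,0,0,0]])

```text
time: 2.23
position: [0.5569, -0.3301, 0.1647]
tool_rot: [0.983, 0.183, 0.001, 0.001]
ft_force: [-0.6, -1.2, 2.2]
grip_width: 0.0003
```

```bash
python3 - <<'E'
from h import *
o=robot.get_obs(); print(o['position'],o['ft_force'],o['moment']); snap('wrist','w2',(160,120,420,320),3)
E
```

```text
[ 0.55685151 -0.33013847  0.16470649] [-0.5810592  -1.15044021  2.16167512] [-0.20133105  0.03451433  0.03514484]
```

View pics/w2.png

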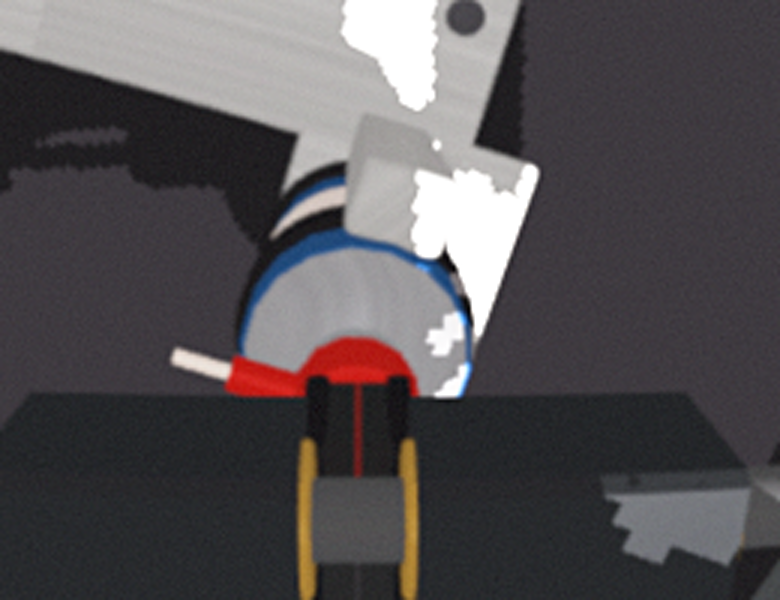

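Call:
apply_moves(series=[[0,0,0.3,0,0,0,0],[0,0,0.6,0,0,0,0],[0,0,0.7,0,0,0,0],[0,0,0.7,0,0,0,0],[0,0,0.7,0,0,0,0]])

```text
time: 2.7
position: [0.557, -0.3302, 0.1602]
tool_rot: [0.983, 0.183, 0.001, 0.002]
ft_force: [-2.9, 0.8, 16.5]
grip_width: 0.0002
```

Call:
apply_moves(series=[[0,0,0.1,0,0,0,0],[0,0,0.1,0,0,0,0],[0,0,0.1,0,0,0,0],[0,0,0.1,0,0,0,0]])

```text
time: 3.03
position: [0.557, -0.3302, 0.1601]
tool_rot: [0.983, 0.183, 0.001, 0.002]
ft_force: [-3.1, 2.3, 20.5]
grip_width: 0.0009
```

Call:
apply_moves(series=[[0,0,-3,0,0,0,0],[0,0,-7,0,0,0,0],[0,0,-11,0,0,0,0],[0,0,-11,0,0,0,0]])

```text
time: 3.37
position: [0.5599, -0.3319, 0.2744]
tool_rot: [0.983, 0.183, 0.005, 0.006]
ft_force: [1.4, -1.4, 1.2]
grip_width: 0.0003
```

Call:
apply_moves(series=[[3,-13,0,0,0,0,0.85],[3,-13,0,0,0,0,0.85],[3,-13,0,0,0,0,0.85],[3,-13,0,0,0,0,0.85]])

```text
time: 3.7
position: [0.5348, -0.1904, 0.2647]
tool_rot: [0.983, 0.184, -0.002, -0.003]
ft_force: [-0.3, -0.0, 0.9]
grip_width: 0.0193
```

Call:
apply_moves(series=[[3,-13,0,0,0,0,0.85],[3,-13,0,0,0,0,0.85],[3,-13,0,0,0,0,0.85],[3,-13,0,0,0,0,0.85]])

```text
time: 4.03
position: [0.5162, -0.0593, 0.2649]
tool_rot: [0.983, 0.184, -0.002, -0.002]
ft_force: [-2.1, -0.2, -0.3]
grip_width: 0.0457
```

Call:
apply_moves(series=[[3,-13,0,0,0,0,0.85],[3,-13,0,0,0,0,0.85],[3,-13,0,0,0,0,0.85],[3,-13,0,0,0,0,0.85],[3,-13,0,0,0,0,0.85]])

```text
time: 4.45
position: [0.4995, 0.0692, 0.2653]
tool_rot: [0.983, 0.185, -0.0, -0.0]
ft_force: [0.0, -1.4, 1.1]
grip_width: 0.0723
```

```bash
cat >> h.py <<'E'
def rectify(im,P,c,half,z,s=3000):
    """metric top view (north=+x world up, left=+y) of plane z around c, s px/m"""
    n=int(2*half*s); g=(np.arange(n)-n/2)/s
    Y,X=np.meshgrid(c[1]-g,c[0]-g)           # rows: x decreasing; cols: y decreasing
    p=np.stack([X,Y,np.full_like(X,z)],-1)-np.array(P['origin']); q=p@Rm(P); M=np.array(P['mtx'])
    r=np.hypot(q[...,0],q[...,1]); t=np.arctan2(r,q[...,2])/r
    return cv2.remap(im,(M[0,0]*q[...,0]*t+M[0,2]).astype(np.float32),(M[1,1]*q[...,1]*t+M[1,2]).astype(np.float32),1)
def discs(im,P,guess,z=.006,half=.06,s=3000):
    v=rectify(im,P,guess,half,z,s); hsv=cv2.cvtColor(v,cv2.COLOR_BGR2HSV)
    m=cv2.inRange(hsv,(18,90,60),(34,255,255))
    n,l,st,_=cv2.connectedComponentsWithStats(m)
    if n<2: return None
    i=1+np.argmax(st[1:,4]); m=(l==i).astype(np.uint8)
    cnt=max(cv2.findContours(m,0,1)[0],key=len); h=cv2.convexHull(cnt)
    (x,y),r=cv2.minEnclosingCircle(cnt)
    full=np.zeros_like(m); cv2.circle(full,(int(x),int(y)),int(.9*r),1,-1)
    ys,xs=np.nonzero(full&(1-m)); N=v.shape[0]/2
    W=lambda x,y:np.array([guess[0]-(y-N)/s,guess[1]-(x-N)/s])
    c=W(x,y); sl=W(xs.mean(),ys.mean())-c
    return c,r/s,np.degrees(np.arctan2(sl[1],sl[0])),v,len(xs)/s**2*1e6
E
python3 - <<'E'
from h import *
P=robot.camera_params('wrist'); o=robot.get_obs(); im=snap('wrist','w3'); print(o['time'],o['position'],o['grip_width'])
for n,g in dict(A=(.664,.079),B=(.56,.074),C=(.438,.082),D=(.426,.287)).items():
    r=discs(im,P,g)
    if r: print(n,r[0].round(4),round(r[1],4),round(r[2],1),round(r[4]))
E
```

```text
4.45 [0.49954348 0.06919007 0.26532449] 0.07228598071432434
A [0.6644 0.0793] 0.0316 -71.5 219
B [0.5611 0.0729] 0.0315 20.6 324
C [0.4393 0.0811] 0.0318 -20.9 224
D [0.4274 0.2856] 0.0326 -51.1 263
```

View pics/w3.png

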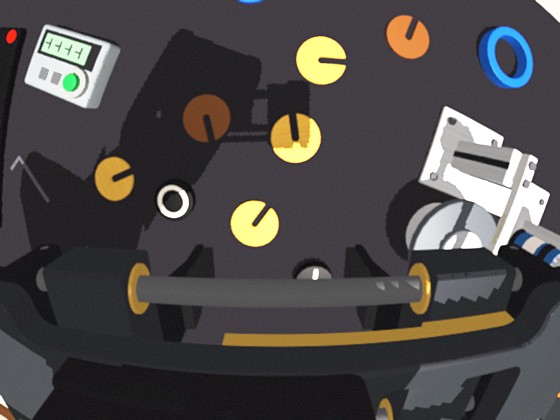

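Call:
apply_moves(series=[[5.9,1.9,4,0,0,0,0.85],[5.9,1.9,8,0,0,0,0.85],[5.9,1.9,12,0,0,0,0.85],[5.9,1.9,16,0,0,0,0.85],[5.9,1.9,20,0,0,0,0.85]])

```text
time: 4.92
position: [0.5641, 0.0677, 0.079]
tool_rot: [0.983, 0.181, 0.001, 0.001]
ft_force: [0.3, -0.2, -0.0]
grip_width: 0.0738
```

Call:
apply_moves(series=[[0,0,2,0,0,0,0.85],[0,0,2,0,0,0,0.85],[0,0,2,0,0,0,0.85]])

```text
time: 5.17
position: [0.5621, 0.0684, 0.0596]
tool_rot: [0.983, 0.181, -0.001, -0.0]
ft_force: [1.4, -0.7, -0.5]
grip_width: 0.0741
```

```bash
python3 - <<'E'
from h import *
P=robot.camera_params('wrist'); o=robot.get_obs(); im=snap('wrist','w4'); print(o['time'],o['position'],o['grip_width'])
r=discs(im,P,(.561,.073)); print(r[0].round(4),r[1:3],r[4])
T=R.from_quat(o['tool_rot']); print(go([.561,.073,.0205],R.from_euler('z',21,degrees=True)*R.from_euler('x',180,degrees=True)))
cv2.imwrite('pics/w4.png',np.hstack([im[100:420,150:410],cv2.resize(r[3],(320,320))]))
E
```

```text
5.1667 [0.56207756 0.0683963  0.05957566] 0.07414399305143816
[0.5617 0.073 ] (0.031110623677571614, np.float64(27.86251951486812)) 265.66666666666663
(array([-0.06, -0.49,  4.06]), array([ 0. , -0.1, -0.1]))
```

View pics/w4.png

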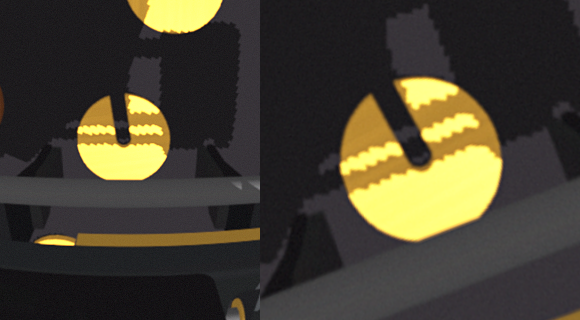

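Call:
apply_moves(series=[[-0.1,-0.5,0,0,0,-7,0.85],[-0.1,-0.5,2,0,0,-7.5,0.85],[-0.1,-0.5,3.5,0,0,-7.5,0.85],[-0.1,-0.5,4.0,0,0,-7.5,0.85],[-0.1,-0.5,4.0,0,0,-7.5,0.85]])

```text
time: 5.63
position: [0.5602, 0.0741, 0.0218]
tool_rot: [0.969, 0.246, 0.001, 0.0]
ft_force: [-0.8, 0.5, -0.1]
grip_width: 0.074
```

Call:
apply_moves(series=[[0,0,0,0,0,0,0.5],[0,0,0,0,0,0,0.5],[0,0,0,0,0,0,0.5],[0,0,0,0,0,0,0.5],[0,0,0,0,0,0,0.5]], newtons=35)

```text
time: 6.05
position: [0.5606, 0.0743, 0.0221]
tool_rot: [0.969, 0.246, 0.002, 0.001]
ft_force: [0.3, -1.9, 5.9]
grip_width: 0.0578
```

Call:
apply_moves(series=[[0,0,-1,0,0,0,0.5],[0,0,-3,0,0,0,0.5],[0,0,-5,0,0,0,0.5],[0,0,-5,0,0,0,0.5],[0,0,-5,0,0,0,0.5]])

```text
time: 6.47
position: [0.5597, 0.0748, 0.0718]
tool_rot: [0.969, 0.246, 0.001, 0.0]
ft_force: [-0.2, -1.0, -1.3]
grip_width: 0.0578
```

```bash
python3 - <<'E'
from h import *
P=robot.camera_params('wrist'); o=robot.get_obs(); im=snap('wrist','w5'); print(o['time'],o['position'],o['grip_width'],o['ft_force'])
r=discs(im,P,o['position'][:2],z=o['position'][2]-.013); print(r[0].round(4),r[1:3],r[4], go([r[0][0],r[0][1],.2]))
P2=robot.camera_params('scene'); b=snap('scene','s5'); u,v=map(int,proj(P2,o['position']))
cv2.imwrite('pics/w5.png',np.hstack([im[120:360,120:440],cv2.resize(b[v-50:v+30,u-55:u+55],(330,240),interpolation=cv2.INTER_CUBIC)]))
E
```

```text
6.4667 [0.55966174 0.07478836 0.07176092] 0.05783078169848224 [-0.18375658 -1.01646821 -1.34364139]
[0.5619 0.0767] (0.029479721069335937, np.float64(-137.6923725754334)) 1148.4444444444443 (array([  0.36,  -0.03, -12.92]), array([0., 0., 0.]))
```

View pics/w5.png

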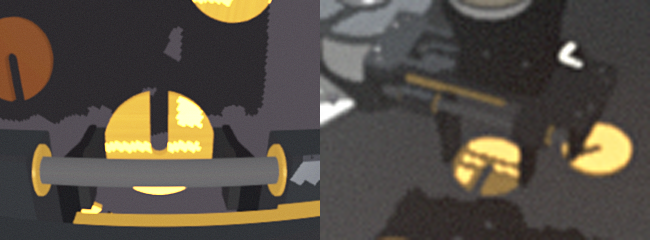

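```bash
cat >> h.py <<'E'
def tool_pt(P,o,u,v,dz):
    """pixel -> tool-frame point on plane tool z=dz"""
    a,d=ray(P,u,v,True); T=R.from_quat(o['tool_rot']); a=T.inv().apply(a-o['position']); d=T.inv().apply(d)
    return (a+d*(dz-a[2])/d[2])*1000
E
python3 - <<'E'
from h import *
P=robot.camera_params('wrist'); o=robot.get_obs()
for n,u,v in [('L',225,260),('R',333.5,260),('top',278,210.5),('bot',278,314),('slotend',278.5,270),('mouthL',269.5,211.5),('mouthR',288,211.5)]: print(n,tool_pt(P,o,u,v,.016).round(1))
im=cv2.imread('pics/w5_raw.png'); cv2.imwrite('pics/w5c.png',cv2.resize(im[200:325,200:360],None,fx=4,fy=4,interpolation=cv2.INTER_CUBIC))
ps=21.2+7.3
for s in (49.6,-40.4): pass
E
```

```text
L [  3.6 -29.6  16. ]
R [ 3.7 28.7 16. ]
top [31.1 -1.1 16. ]
bot [-30.4  -1.1  16. ]
slotend [-2.  -0.8 16. ]
mouthL [30.6 -5.4 16. ]
mouthR [30.6  4.  16. ]
```

View pics/w5c.png

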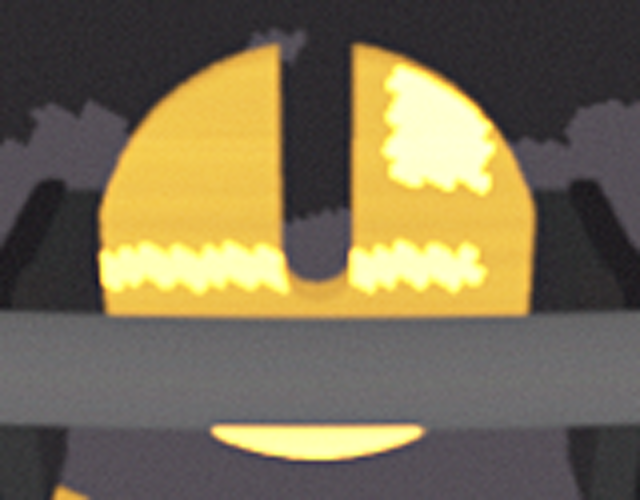

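Call:
apply_moves(series=[[-3,1,-4.8,0,0,-5,0.5],[-7,2.5,-4.8,0,0,-10,0.5],[-11,4,-4.8,0,0,-15,0.5],[-15,5.5,-4.8,0,0,-21,0.5],[-17,6.1,-4.8,0,0,-21,0.5]])

```text
time: 6.98
position: [0.4366, -0.0609, 0.1181]
tool_rot: [0.907, 0.421, -0.001, -0.001]
ft_force: [0.2, -0.5, -1.3]
grip_width: 0.0575
```

Call:
apply_moves(series=[[-2,2.5,0,0,0,0,0.5],[-4,5,0,0,0,0,0.5],[-6.5,8.2,0,0,0,0,0.5],[-9,11.5,0,0,0,0,0.5],[-9.9,12.4,0,0,0,0,0.5]])

```text
time: 7.4
position: [0.4718, -0.2225, 0.1183]
tool_rot: [0.909, 0.417, 0.001, 0.003]
ft_force: [0.6, -0.5, -1.3]
grip_width: 0.0577
```

Call:
apply_moves(series=[[0,0,0,0,0,0,0.5],[0,0,0,0,0,0,0.5]])

```text
time: 7.57
position: [0.4679, -0.2158, 0.1176]
tool_rot: [0.909, 0.418, -0.001, -0.002]
ft_force: [-0.6, 0.2, -1.0]
grip_width: 0.0577
```

```bash
python3 - <<'E'
from h import *
P=robot.camera_params('wrist'); o=robot.get_obs(); im=snap('wrist','w6',(160,0,420,330),1.8); print(o['time'],o['position'],o['tool_rot'],o['grip_width'],o['ft_force'])
Rt=R.from_euler('z',49.6,degrees=True)*R.from_euler('x',180,degrees=True)
print(go([.516,-.1625,.11],Rt))
import pickle; pickle.dump((P,o),open('w6.pkl','wb'))
E
```

```text
7.5667 [ 0.46792481 -0.21577301  0.117558  ] [ 9.08514193e-01  4.17849950e-01 -7.12602172e-04 -1.69513744e-03] 0.05766817527227485 [-0.55893791  0.22301834 -1.03225166]
(array([7.1 , 0.32, 0.76]), array([-0.3, -0. , -0.1]))
```

View pics/w6.png

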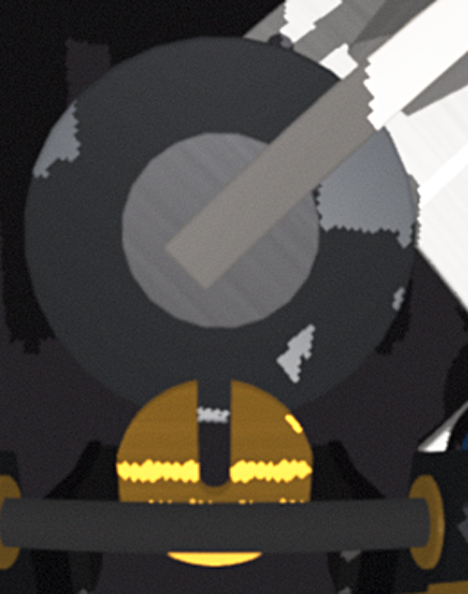

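```bash
python3 - <<'E'
from h import *; import pickle
P,o=pickle.load(open('w6.pkl','rb')); S=lambda x,y:(160+x/1.8,y/1.8)
T=R.from_quat(o['tool_rot'])
zt=o['position'][2]
pc=hit(P,*S(221,230),.085,True); print('plate',pc.round(4),[np.round((hit(P,*S(*e),.085,True)-pc)*1000,1) for e in ((122,230),(320,230),(221,132),(221,328))])
pd=hit(P,*S(221,222),.075,True); print('pad',pd.round(4))
be=hit(P,*S(185.5,267.5),.143,True); b2=hit(P,*S(349,90),.143,True); d=(b2-be)/np.linalg.norm(b2-be); print('barend',be.round(4),'ang',np.degrees(np.arctan2(d[1],d[0])),'rod',(be+.011*d).round(4))
for n,e in dict(mouthL=(197,381),mouthR=(231,381),slotend=(214,486),bot=(214,566),L=(117,463),Rr=(313,463)).items(): print(n,tool_pt(P,o,*S(*e),.016).round(1))
for n,p in (('plate',pc),('rod',be+.011*d)): print(n,T.inv().apply(p-o['position'])*1000)
E
```

```text
plate [ 0.5163 -0.1615  0.085 ] [array([-22.2,  19.5,   0. ]), array([ 22.9, -18.9,   0. ]), array([19.3, 22.5,  0. ]), array([-19.3, -22.6,   0. ])]
pad [ 0.5179 -0.1597  0.075 ]
barend [ 0.5059 -0.162   0.143 ] ang 8.001513993565144 rod [ 0.5168 -0.1605  0.143 ]
mouthL [30.8 -5.3 16. ]
mouthR [30.8  4.2 16. ]
slotend [-1.8 -0.5 16. ]
bot [-30.5  -0.5  16. ]
L [  5.5 -29.4  16. ]
Rr [ 5.5 28.9 16. ]
plate [72.66541416  1.4903207  32.56159809]
rod [ 73.77245221   1.0028283  -25.43686744]
```

Call:
apply_moves(series=[[0,0.2,0.4,0,0,0,0.5],[0,0.2,0.75,0,0,0,0.5],[1.5,0.2,0.75,0,0,0,0.5],[3,0.2,0.75,0,0,0,0.5],[3.4,0.2,0.75,0,0,0,0.5]])

```text
time: 8.03
position: [0.4931, -0.1889, 0.1108]
tool_rot: [0.908, 0.42, -0.0, -0.001]
ft_force: [0.2, 0.0, -1.2]
grip_width: 0.058
```

Call:
apply_moves(series=[[0,0,0,0,0,0,0.5],[0.7,0,0,0,0,0,0.5],[1.4,0,0,0,0,0,0.5],[1.9,0,0,0,0,0,0.5],[1.9,0,0,0,0,0,0.5]])

```text
time: 8.45
position: [0.5056, -0.1764, 0.1114]
tool_rot: [0.908, 0.419, 0.0, 0.0]
ft_force: [-0.1, 0.1, -2.2]
grip_width: 0.0578
```

```bash
python3 - <<'E'
from h import *; import pickle
P=robot.camera_params('wrist'); o=robot.get_obs(); im=snap('wrist','w7',(200,180,360,320),2); print(o['time'],o['position'],o['grip_width'],o['ft_force'],o['moment'])
print(go([.5165,-.161,.107]))
pickle.dump((P,o),open('w7.pkl','wb'))
E
```

```text
8.45 [ 0.50555023 -0.17635979  0.11135796] 0.057777909887071446 [-0.06338615  0.10289067 -2.20530492] [-0.00824076 -0.05672074  0.00900474]
(array([ 1.92, -0.16,  0.43]), array([0., 0., 0.]))
```

Call:
apply_moves(series=[[0.6,-0.1,0,0,0,0,0.5],[1.2,-0.1,0,0,0,0,0.5],[1.8,-0.1,0,0,0,0,0.5],[1.8,-0.1,0,0,0,0,0.5]])

```text
time: 8.83
position: [0.5167, -0.1618, 0.1114]
tool_rot: [0.908, 0.419, 0.0, 0.0]
ft_force: [1.0, 0.5, -1.5]
grip_width: 0.0577
```

```bash
python3 - <<'E'
from h import *; import pickle
P=robot.camera_params('wrist'); o=robot.get_obs(); im=snap('wrist','w8',(180,130,380,320),3); print(o['time'],o['position'],o['grip_width'],o['ft_force'],o['moment'])
print(go([.5165,-.161,.107]))
pickle.dump((P,o),open('w8.pkl','wb'))
E
```

```text
8.8333 [ 0.5166918  -0.16181443  0.11135163] 0.05765061174968447 [ 1.04211561  0.52880403 -1.52031895] [-0.03021206 -0.06036766 -0.02456783]
(array([ 0.09, -0.06,  0.43]), array([0., 0., 0.]))
```

View pics/w8.png

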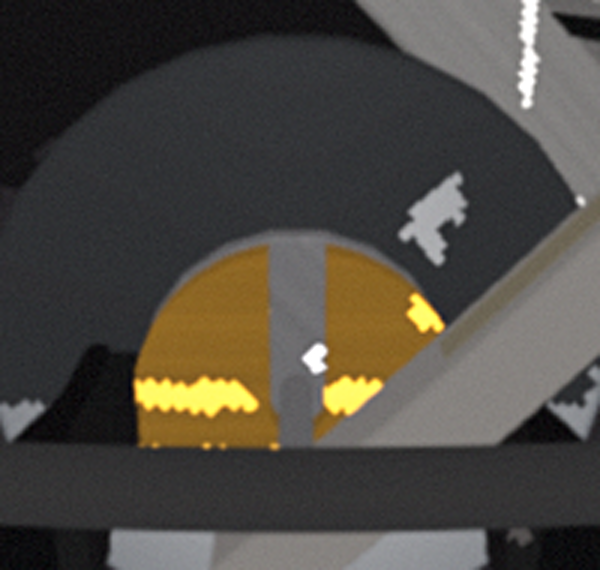

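Call:
apply_moves(series=[[0,0,0.2,0,0,0,0.5],[0,0,0.4,0,0,0,0.5],[0,0,0.4,0,0,0,0.5]])

```text
time: 9.13
position: [0.5159, -0.1627, 0.1072]
tool_rot: [0.908, 0.419, 0.0, -0.0]
ft_force: [0.4, -0.1, -1.1]
grip_width: 0.0579
```

Call:
apply_moves(series=[[0,0,0,0,0,0,0.8],[0,0,0,0,0,0,0.8],[0,0,0,0,0,0,0.8],[0,0,0,0,0,0,0.8],[0,0,0,0,0,0,0.8]])

```text
time: 9.55
position: [0.5159, -0.1627, 0.1073]
tool_rot: [0.908, 0.419, 0.0, 0.0]
ft_force: [0.7, -0.4, -0.4]
grip_width: 0.0691
```

Call:
apply_moves(series=[[0,0,-2,0,0,0,0.85],[0,0,-6,0,0,0,0.85],[0,0,-10,0,0,0,0.85],[0,0,-12,0,0,0,0.85],[0,0,-12,0,0,0,0.85]])

```text
time: 9.97
position: [0.5189, -0.1641, 0.2326]
tool_rot: [0.908, 0.419, 0.003, 0.005]
ft_force: [0.6, -0.0, -0.6]
grip_width: 0.0738
```

```bash
python3 - <<'E'
from h import *; import pickle
P=robot.camera_params('wrist'); o=robot.get_obs(); im=snap('wrist','w9',(130,60,430,300),2); print(o['time'],o['position'],o['tool_rot'],o['grip_width'],o['ft_force'])
r=discs(im_raw:=cv2.imread('pics/w9_raw.png'),P,(.5165,-.161),z=.091,half=.045); print(r[0],r[1:3],r[4]) if r else 0
t=snap('top','t9'); Pt=robot.camera_params('top')
hsv=cv2.cvtColor(t,cv2.COLOR_BGR2HSV); m=cv2.inRange(hsv,(18,90,80),(34,255,255)); n,l,s,c=cv2.connectedComponentsWithStats(m)
for i in range(1,n):
    if 60<s[i,4]<400: print(s[i,4],c[i].round(),hit(Pt,*c[i],.006).round(3))
E
```

```text
9.9667 [ 0.51888597 -0.16412615  0.23261879] [0.90803555 0.41885325 0.00340907 0.00466522] 0.07376644794194405 [ 0.57454025 -0.01993318 -0.62342994]
[ 0.5105 -0.1565] (0.0291628901163737, np.float64(-54.97910730607797)) 1193.111111111111
238 [258. 181.] [0.664 0.08  0.006]
392 [  1. 312.] [0.286 0.978 0.006]
229 [203. 253.] [0.425 0.288 0.006]
227 [474. 256.] [ 0.334 -0.638  0.006]
```

View pics/w9.png

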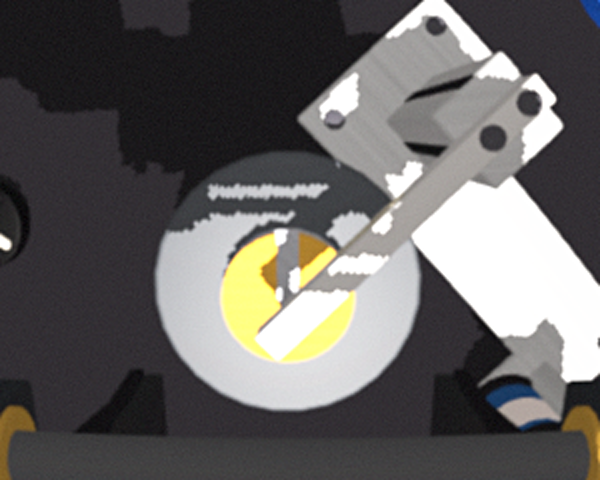

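Call:
apply_moves(series=[[13,-0.5,0,0,0,0,0.8],[13,-0.5,0,0,0,0,0.8],[13,-0.5,0,0,0,0,0.8],[13,-0.5,0,0,0,0,0.8]])

```text
time: 10.4
position: [0.5989, -0.0555, 0.2252]
tool_rot: [0.907, 0.421, 0.001, -0.001]
ft_force: [0.2, -0.1, -0.3]
grip_width: 0.0701
```

Call:
apply_moves(series=[[13,-0.5,0,0,0,0,0.8],[13,-0.5,0,0,0,0,0.8],[13,-0.5,0,0,0,0,0.8],[13,-0.5,0,0,0,0,0.8]])

```text
time: 10.73
position: [0.6795, 0.0471, 0.2247]
tool_rot: [0.907, 0.421, 0.001, -0.001]
ft_force: [1.0, -0.5, -0.1]
grip_width: 0.07
```

Call:
apply_moves(series=[[0,0,1,0,0,-7,0.8],[0,0,3,0,0,-14,0.8],[0,0,5,0,0,-21,0.8],[0,0,7,0,0,-28,0.8],[0,0,8,0,0,-35,0.8]])

```text
time: 11.15
position: [0.6737, 0.0414, 0.1421]
tool_rot: [0.738, 0.675, -0.003, -0.003]
ft_force: [-0.6, -0.5, -0.7]
grip_width: 0.0692
```

Call:
apply_moves(series=[[0,0,1,0,0,-7,0.8],[0,0,2,0,0,-14,0.8],[0,0,3,0,0,-21,0.8],[0,0,4,0,0,-24,0.8],[0,0,4,0,0,-24,0.8]])

```text
time: 11.57
position: [0.6736, 0.0413, 0.1027]
tool_rot: [0.584, 0.812, -0.002, -0.004]
ft_force: [-0.7, -0.8, -0.1]
grip_width: 0.0697
```

```bash
cat >> h.py <<'E'
from scipy.optimize import minimize
def fit(im,P,guess,z=.006,s=3000,half=.06,sig=None):
    """fit slotted-disc template (R30, slot 10 wide to -5) to brass mask; returns centre, slot deg, IoU"""
    v=rectify(im,P,guess,half,z,s); hsv=cv2.cvtColor(v,cv2.COLOR_BGR2HSV)
    m=cv2.inRange(hsv,(15,90,40),(36,255,255))>0; n=v.shape[0]; g=(np.arange(n)-n/2)/s
    Y,X=np.meshgrid(guess[1]-g,guess[0]-g)
    def tmpl(p):
        a=np.radians(p[2]); x,y=X-p[0],Y-p[1]; u=x*np.cos(a)+y*np.sin(a); w=-x*np.sin(a)+y*np.cos(a)
        return ((x*x+y*y)<.03**2)&~((abs(w)<.005)&(u>0)|((u*u+w*w)<.005**2))
    iou=lambda p:(t:=tmpl(p),(t&m).sum()/(t|m).sum())[1]
    ys,xs=np.nonzero(m)
    if len(xs)<500: return None
    c0=(X[ys,xs].mean(),Y[ys,xs].mean())
    a=max(np.arange(0,360,10),key=lambda a:iou((*c0,a)))
    p=minimize(lambda q:-iou((q[0]/1000,q[1]/1000,q[2])),(c0[0]*1e3,c0[1]*1e3,a),method='Nelder-Mead',options=dict(initial_simplex=np.array([c0[0]*1e3,c0[1]*1e3,a])+np.array([[0,0,0],[3,0,0],[0,3,0],[0,0,8]]),xatol=.05,fatol=1e-5))
    c=p.x[:2]/1000; return c.round(4),round((p.x[2]+180)%360-180,1),round(-p.fun,3),v
def look(guess,fn,z=.006):
    P=robot.camera_params('wrist'); o=robot.get_obs(); im=snap('wrist',fn); r=fit(im,P,guess,z)
    print(round(o['time'],2),o['position'].round(4),'psi',round(2*np.degrees(np.arctan2(o['tool_rot'][1],o['tool_rot'][0])),1),o['grip_width'].round(4),o['ft_force'].round(1)); print(r[:3] if r else None); return r,o
def down(psi): return R.from_euler('z',psi,degrees=True)*R.from_euler('x',180,degrees=True)
E
python3 - <<'E'
from h import *
r,o=look((.664,.079),'w10')
print('to grasp',go([*r[0],.02],down(r[1]+180)))
P=robot.camera_params('wrist')
im=cv2.imread('pics/w3_raw.png')
E
```

```text
Traceback (most recent call last):
  File "h.py", line 74, in look
    print(round(o['time'],2),o['position'].round(4),'psi',round(2*np.degrees(np.arctan2(o['tool_rot'][1],o['tool_rot'][0])),1),o['grip_width'].round(4),o['ft_force'].round(1)); print(r[:3] if r else None); return r,o
                                                                                                                               ^^^^^^^^^^^^^^^^^^^^^
AttributeError: 'float' object has no attribute 'round'
```

```bash
sed -i "s/o\['grip_width'\].round(4)/round(o['grip_width'],4)/" h.py
python3 - <<'E'
from h import *
r,o=look((.664,.079),'w10')
print('to grasp',go([*r[0],.02],down(r[1]+180)))
E
```

```text
11.62 [0.6745 0.0413 0.1041] psi 108.4 0.07 [0.2 0.1 0.2]
(array([0.6642, 0.0795]), np.float64(-69.5), np.float64(0.924))
to grasp (array([3.97, 0.16, 8.54]), array([-0.2, -0.1, -2.1]))
```

Call:
apply_moves(series=[[4,0.15,0,0,0,-2,0.8],[4,0.15,4,0,0,-2,0.8],[4,0.15,7.5,0,0,-2,0.8],[4,0.15,8.4,0,0,-2,0.8],[4,0.15,8.4,0,0,-2,0.8]])

```text
time: 12.08
position: [0.6639, 0.0803, 0.0218]
tool_rot: [0.57, 0.822, -0.001, -0.002]
ft_force: [0.5, 0.0, 0.8]
grip_width: 0.0695
```

Call:
apply_moves(series=[[0,0,0,0,0,0,0.5],[0,0,0,0,0,0,0.5],[0,0,0,0,0,0,0.5],[0,0,0,0,0,0,0.5],[0,0,0,0,0,0,0.5]], newtons=35)

```text
time: 12.5
position: [0.6644, 0.0787, 0.0263]
tool_rot: [0.57, 0.822, -0.002, -0.001]
ft_force: [-9.1, -3.4, 17.6]
grip_width: 0.047
```

Call:
apply_moves(series=[[0,0,-1,0,0,0,0.5],[0,0,-3,0,0,0,0.5],[0,0,-6,0,0,0,0.5],[0,0,-9,0,0,0,0.5],[0,0,-9,0,0,0,0.5]])

```text
time: 12.92
position: [0.6708, 0.0799, 0.1209]
tool_rot: [0.57, 0.822, 0.004, 0.006]
ft_force: [1.1, -0.1, 0.4]
grip_width: 0.0436
```

```bash
python3 - <<'E'
from h import *
o=robot.get_obs(); r,o=look(o['position'][:2],'w11',o['position'][2]-.015)
T=R.from_quat(o['tool_rot']); print('disc in tool mm',T.inv().apply(np.array([*r[0],o['position'][2]])-o['position'])*1000, 'need slot -40.4')
im=cv2.imread('pics/w11_raw.png'); cv2.imwrite('pics/w11.png',np.hstack([cv2.resize(im[190:330,190:370],None,fx=2.2,fy=2.2,interpolation=cv2.INTER_CUBIC),cv2.resize(r[3],(308,308))]))
E
```

```text
12.92 [0.6708 0.0799 0.1209] psi 110.5 0.0436 [ 1.1 -0.1  0.4]
(array([0.6855, 0.0399]), np.float64(117.0), np.float64(0.248))
disc in tool mm [-42.62081476  -0.20475574   0.22366722] need slot -40.4
```

Call:
apply_moves(series=[[-2,0,0,0,0,0,0.8],[-4,0,0,0,0,0,0.8],[-4,0,0,0,0,0,0.8],[-4,0,0,0,0,0,0.8]])

```text
time: 13.3
position: [0.6798, 0.0418, 0.1128]
tool_rot: [0.571, 0.821, 0.0, -0.0]
ft_force: [-0.3, 0.4, -0.7]
grip_width: 0.0621
```

```bash
python3 - <<'E'
from h import *
r,o=look((.664,.079),'w12')
print('to grasp',go([*r[0],.0195],down(r[1]+180)))
E
```

```text
13.3 [0.6798 0.0418 0.1128] psi 110.4 0.0621 [-0.3  0.4 -0.7]
(array([0.6696, 0.0818]), np.float64(-69.9), np.float64(0.922))
to grasp (array([4.  , 0.48, 9.32]), array([-0.1, -0.1,  0.3]))
```

Call:
apply_moves(series=[[4,0.5,0,0,0,0,0.85],[4,0.5,4,0,0,0,0.85],[4,0.5,8,0,0,0,0.85],[4,0.5,9.3,0,0,0,0.85],[4,0.5,9.3,0,0,0,0.85]])

```text
time: 13.77
position: [0.6685, 0.0835, 0.0203]
tool_rot: [0.569, 0.822, -0.001, -0.002]
ft_force: [1.9, 0.3, 0.6]
grip_width: 0.074
```

Call:
apply_moves(series=[[0,0,0,0,0,0,0.85],[0,0,0,0,0,0,0.85],[0,0,0,0,0,0,0.85]])

```text
time: 14.02
position: [0.6702, 0.0821, 0.0203]
tool_rot: [0.57, 0.822, -0.0, -0.0]
ft_force: [0.2, -0.6, -0.1]
grip_width: 0.0741
```

Call:
apply_moves(series=[[0,0,0.1,0,0,0,0.85],[0,0,0.1,0,0,0,0.6],[0,0,0.1,0,0,0,0.6],[0,0,0.1,0,0,0,0.6],[0,0,0.1,0,0,0,0.6]], newtons=12)

```text
time: 14.43
position: [0.6706, 0.0817, 0.0195]
tool_rot: [0.57, 0.822, 0.0, 0.0]
ft_force: [0.2, -0.7, 2.2]
grip_width: 0.059
```

Call:
apply_moves(series=[[0,0,0,0,0,0,0.5],[0,0,0,0,0,0,0.5],[0,0,0,0,0,0,0.5],[0,0,0,0,0,0,0.5]])

```text
time: 14.77
position: [0.6706, 0.0817, 0.0195]
tool_rot: [0.57, 0.822, 0.0, 0.0]
ft_force: [-0.7, -0.7, 3.2]
grip_width: 0.0586
```

Call:
apply_moves(series=[[0,0,0,0,0,0,0.5],[0,0,-1,0,0,0,0.5],[0,0,-3,0,0,0,0.5],[0,0,-6,0,0,0,0.5],[0,0,-6,0,0,0,0.5]], newtons=25)

```text
time: 15.18
position: [0.6738, 0.082, 0.0845]
tool_rot: [0.57, 0.822, 0.003, 0.004]
ft_force: [1.9, 0.2, -0.5]
grip_width: 0.0585
```

```bash
cat >> h.py <<'E'
def held(fn,dz=.0135,view=False):
    """disc in tool frame: centre mm, slot deg in tool axes (0=tool x)"""
    P=robot.camera_params('wrist'); o=robot.get_obs(); im=snap('wrist',fn); T=R.from_quat(o['tool_rot'])
    # virtual camera expressed in tool frame flipped so z is up
    F=R.from_euler('x',180,degrees=True); Q=dict(P); Q['origin']=F.apply(T.inv().apply(P['origin']-o['position'])); Q['rotation']=(F*T.inv()*R.from_quat(P['rotation'])).as_quat()
    v=rectify(im,Q,(0,0),.045,-dz,4000); cv2.imwrite(f'pics/{fn}v.png',v)
    print(round(o['time'],2),o['position'].round(4),round(o['grip_width'],4),o['ft_force'].round(1)); return v,o
E
python3 - <<'E'
from h import *
v,o=held('w13')
E
```

```text
15.18 [0.6738 0.082  0.0845] 0.0585 [ 1.9  0.2 -0.5]
```

View pics/w13v.png

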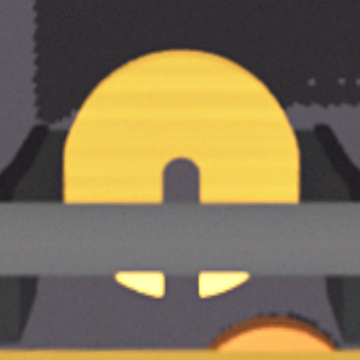

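Call:
apply_moves(series=[[-1.2,-2.8,-3,0,0,0,0.5],[-2.5,-6,-4,0,0,0,0.5],[-4,-9.5,-4,0,0,0,0.5],[-5.5,-13,-4,0,0,0,0.5]])

```text
time: 15.57
position: [0.5667, -0.0155, 0.1191]
tool_rot: [0.569, 0.822, -0.0, -0.0]
ft_force: [-0.3, -1.0, -1.3]
grip_width: 0.0583
```

Call:
apply_moves(series=[[-1.5,-3.4,0,0,0,-7,0.5],[-3,-7,0,0,0,-14,0.5],[-4.2,-10,0,0,0,-21,0.5],[-5.6,-13.2,0,0,0,-28,0.5],[-5.7,-13.3,0,0,0,-29,0.5]])

```text
time: 15.98
position: [0.4581, -0.1166, 0.1182]
tool_rot: [0.345, 0.938, -0.0, -0.004]
ft_force: [-0.1, 1.4, -2.0]
grip_width: 0.0587
```

Call:
apply_moves(series=[[0,0,0,0,0,0,0.5],[0,0,0,0,0,0,0.5]])

```text
time: 16.15
position: [0.4632, -0.1154, 0.1188]
tool_rot: [0.347, 0.938, 0.0, -0.0]
ft_force: [0.4, 0.1, -0.9]
grip_width: 0.0583
```

```bash
python3 - <<'E'
from h import *
v,o=held('w14'); a=np.radians(139.6); u=np.array([np.cos(a),np.sin(a)])
rod=np.array([.517,-.1612]); print('to place',go([*(rod-.001*u),.1135],down(139.6)))
E
```

```text
16.15 [ 0.4632 -0.1154  0.1188] 0.0583 [ 0.4  0.1 -0.9]
to place (array([-7.15, -0.05,  0.54]), array([ 0. , -0. , -0.1]))
```

Call:
apply_moves(series=[[0,0,0.5,0,0,0,0.5],[-1.5,0,0.5,0,0,0,0.5],[-3,0,0.5,0,0,0,0.5],[-3.6,0,0.5,0,0,0,0.5],[-3.6,0,0.5,0,0,0,0.5]])

```text
time: 16.62
position: [0.4929, -0.1391, 0.114]
tool_rot: [0.346, 0.938, -0.0, 0.001]
ft_force: [0.3, -0.1, -0.8]
grip_width: 0.0588
```

Call:
apply_moves(series=[[-0.6,0,0,0,0,0,0.5],[-1.2,0,0,0,0,0,0.5],[-1.8,0,0,0,0,0,0.5],[-1.8,0,0,0,0,0,0.5]])

```text
time: 16.95
position: [0.5059, -0.1513, 0.1145]
tool_rot: [0.346, 0.938, -0.0, 0.001]
ft_force: [0.5, -0.6, -1.3]
grip_width: 0.0584
```

```bash
python3 - <<'E'
from h import *
v,o=held('w15'); a=np.radians(139.6); u=np.array([np.cos(a),np.sin(a)])
rod=np.array([.517,-.1612]); print('to place',go([*(rod-.001*u),.1135],down(139.6)))
E
```

```text
16.95 [ 0.5059 -0.1513  0.1145] 0.0584 [ 0.5 -0.6 -1.3]
to place (array([-1.68, -0.02,  0.09]), array([ 0. ,  0.1, -0.1]))
```

Call:
apply_moves(series=[[-0.6,0,0,0,0,0,0.5],[-1.2,0,0,0,0,0,0.5],[-1.75,0,0,0,0,0,0.5],[-1.75,0,0,0,0,0,0.5],[-1.75,0,0,0,0,0,0.5]])

```text
time: 17.42
position: [0.5181, -0.162, 0.1142]
tool_rot: [0.346, 0.938, -0.0, 0.0]
ft_force: [0.9, -0.4, -1.0]
grip_width: 0.0582
```

Call:
apply_moves(series=[[0,0,0.2,0,0,0,0.5],[0,0,0.33,0,0,0,0.5],[0,0,0.33,0,0,0,0.5]])

```text
time: 17.67
position: [0.5175, -0.1615, 0.1107]
tool_rot: [0.346, 0.938, 0.0, -0.0]
ft_force: [-0.7, 0.8, -0.4]
grip_width: 0.0583
```

```bash
python3 - <<'E'
from h import *
v,o=held('w16'); a=np.radians(139.6); u=np.array([np.cos(a),np.sin(a)])
rod=np.array([.517,-.1612]); print('to place',go([*(rod-.001*u),.1105],down(139.6)))
E
```

```text
17.67 [ 0.5175 -0.1615  0.1107] 0.0583 [-0.7  0.8 -0.4]
to place (array([-0.04, -0.01,  0.03]), array([-0. , -0. , -0.1]))
```

Call:
apply_moves(series=[[0,0,0,0,0,0,0.8],[0,0,0,0,0,0,0.8],[0,0,0,0,0,0,0.8],[0,0,0,0,0,0,0.8],[0,0,0,0,0,0,0.8]])

```text
time: 18.13
position: [0.5179, -0.1617, 0.1111]
tool_rot: [0.346, 0.938, -0.0, 0.0]
ft_force: [0.2, -0.1, 0.4]
grip_width: 0.0693
```

Call:
apply_moves(series=[[0,0,-2,0,0,0,0.8],[0,0,-6,0,0,0,0.8],[0,0,-10,0,0,0,0.8],[0,0,-10,0,0,0,0.8],[0,0,-10,0,0,0,0.8]])

```text
time: 18.55
position: [0.5194, -0.1625, 0.2137]
tool_rot: [0.346, 0.938, -0.001, 0.003]
ft_force: [-0.3, -0.4, -1.6]
grip_width: 0.0695
```

```bash
python3 - <<'E'
from h import *
r,o=look((.517,-.161),'w17',.097)
E
```

```text
18.55 [ 0.5194 -0.1625  0.2137] psi 139.5 0.0695 [-0.3 -0.4 -1.6]
(array([ 0.515 , -0.1602]), np.float64(-31.1), np.float64(0.823))
```

Call:
apply_moves(series=[[12.7,6,0,0,0,0,0.8],[12.7,6,0,0,0,0,0.8],[12.7,6,0,0,0,0,0.8],[12.7,6,0,0,0,0,0.8]])

```text
time: 18.93
position: [0.4543, -0.029, 0.2088]
tool_rot: [0.345, 0.938, 0.0, -0.005]
ft_force: [0.7, -0.3, -0.2]
grip_width: 0.0696
```

Call:
apply_moves(series=[[12.7,6,0,0,0,7,0.8],[12.7,6,0,0,0,14,0.8],[12.7,6,0,0,0,21,0.8],[12.7,6,0,0,0,28,0.8]])

```text
time: 19.27
position: [0.3993, 0.0962, 0.2094]
tool_rot: [0.553, 0.833, -0.001, -0.003]
ft_force: [-0.2, 0.4, 0.5]
grip_width: 0.0699
```

Call:
apply_moves(series=[[0,0,0,0,0,7,0.8],[0,0,0,0,0,14,0.8],[0,0,0,0,0,21,0.8],[0,0,0,0,0,28,0.8],[0,0,0,0,0,35,0.8]])

```text
time: 19.68
position: [0.4012, 0.0944, 0.2095]
tool_rot: [0.778, 0.629, -0.002, -0.001]
ft_force: [-0.3, -0.3, -0.6]
grip_width: 0.0695
```

Call:
apply_moves(series=[[0,0,0,0,0,7,0.8],[0,0,0,0,0,14,0.8],[0,0,0,0,0,21,0.8],[0,0,0,0,0,28,0.8],[0,0,0,0,0,35,0.8]])

```text
time: 20.1
position: [0.4012, 0.0943, 0.2095]
tool_rot: [0.931, 0.365, -0.002, -0.001]
ft_force: [0.3, -0.6, -0.0]
grip_width: 0.0694
```

Call:
apply_moves(series=[[0,0,2,0,0,7,0.8],[0,0,4,0,0,14,0.8],[0,0,6,0,0,21,0.8],[0,0,8,0,0,28,0.8],[0,0,8,0,0,35,0.8]])

```text
time: 20.52
position: [0.3991, 0.0943, 0.1271]
tool_rot: [0.998, 0.068, -0.005, -0.001]
ft_force: [-0.4, 0.2, -1.3]
grip_width: 0.0698
```

Call:
apply_moves(series=[[0,0,1,0,0,7,0.8],[0,0,2,0,0,14,0.8],[0,0,2.5,0,0,21,0.8],[0,0,2.5,0,0,27,0.8],[0,0,2.5,0,0,27,0.8]])

```text
time: 20.93
position: [0.4009, 0.0943, 0.1044]
tool_rot: [0.986, -0.164, -0.002, 0.0]
ft_force: [-0.1, -0.2, 0.5]
grip_width: 0.0697
```

```bash
python3 - <<'E'
from h import *
r,o=look((.439,.081),'w18')
if r: print('to grasp',go([*r[0],.0195],down(r[1])))
E
```

```text
20.93 [0.4009 0.0943 0.1044] psi -18.9 0.0697 [-0.1 -0.2  0.5]
(array([0.4381, 0.0818]), np.float64(-13.2), np.float64(0.724))
to grasp (array([ 3.92, -0.01,  8.52]), array([ 0.1,  0.2, -5.5]))
```

```bash
python3 - <<'E'
from h import *
P=robot.camera_params('wrist'); im=cv2.imread('pics/w18_raw.png')
v=rectify(im,P,(.438,.082),.05,.006,2000); hsv=cv2.cvtColor(v,cv2.COLOR_BGR2HSV)
# ascii of brass / saturation
m=cv2.resize(hsv,(50,50),interpolation=cv2.INTER_AREA)
for r in m: print(''.join('#' if 15<=h<=36 and s>90 and b>40 else ('o' if s>90 and b>25 else '.') for h,s,b in r))
E
```

```text
..................................................
..................................................
..................................................
..................................................
..................................................
..................................................
..................................................
..................................................
..................................................
.....................oo####.......................
..................o###....#.......................
.................##.......#....#.#................
...............o#.........o....#..#...............
..............o#.........#....o....#o.............
.............o#..........#....#.....#.............
.............#...........#....#......#............
............####.....####o...o#.......#...........
............#############....o....................
...........##############....#.........#..........
...........##############....######...............
...........#############o....#########..o.........
..........o#############....o
[... 749 characters left out ...]
...###################...............
.................#################................
...................#############..................
......................o#####o.....................
..................................................
..................................................
..................................................
..................................................
..................................................
..................................................
..................................................
..................................................
..................................................
..................................................
```

Call:
apply_moves(series=[[3.9,0,0,0,0,-5.5,0.85],[3.9,0,4,0,0,-5.5,0.85],[3.9,0,7.5,0,0,-5.5,0.85],[3.9,0,8.45,0,0,-5.5,0.85],[3.9,0,8.45,0,0,-5.5,0.85]])

```text
time: 21.4
position: [0.4381, 0.0816, 0.0205]
tool_rot: [0.993, -0.115, -0.002, 0.0]
ft_force: [0.0, 0.1, -0.2]
grip_width: 0.074
```

Call:
apply_moves(series=[[0,0,0,0,0,0,0.85],[0,0,0,0,0,0,0.85]])

```text
time: 21.57
position: [0.4389, 0.0818, 0.0217]
tool_rot: [0.993, -0.115, -0.001, 0.0]
ft_force: [0.7, 0.5, -0.8]
grip_width: 0.0739
```

```bash
python3 - <<'E'
from h import *
o=robot.get_obs(); print(o['position'],o['grip_width'],o['ft_force'],go([.4381,.0818,.0195],down(-13)))
E
```

```text
[0.43891776 0.08180989 0.02170963] 0.07389806645985121 [ 0.6981833   0.54833569 -0.75912861] (array([-0.08,  0.02,  0.22]), array([ 0. ,  0.1, -0.2]))
```

Call:
apply_moves(series=[[0,0,0.2,0,0,0,0.85],[0,0,0.2,0,0,0,0.85],[0,0,0.2,0,0,0,0.6],[0,0,0.2,0,0,0,0.6],[0,0,0.2,0,0,0,0.6]], newtons=12)

```text
time: 21.98
position: [0.4396, 0.0817, 0.0196]
tool_rot: [0.993, -0.116, 0.0, 0.0]
ft_force: [-0.1, -2.0, 0.7]
grip_width: 0.0612
```

Call:
apply_moves(series=[[0,0,0,0,0,0,0.5],[0,0,0,0,0,0,0.5],[0,0,0,0,0,0,0.5],[0,0,0,0,0,0,0.5],[0,0,0,0,0,0,0.5]])

```text
time: 22.4
position: [0.4397, 0.0817, 0.0197]
tool_rot: [0.993, -0.116, 0.0, 0.0]
ft_force: [0.4, -0.0, 2.9]
grip_width: 0.0588
```

Call:
apply_moves(series=[[0,0,0,0,0,0,0.5],[0,0,-1,0,0,0,0.5],[0,0,-3,0,0,0,0.5],[0,0,-6,0,0,0,0.5],[0,0,-6,0,0,0,0.5]], newtons=25)

```text
time: 22.82
position: [0.4415, 0.0818, 0.083]
tool_rot: [0.993, -0.116, 0.003, -0.0]
ft_force: [0.1, 0.7, -1.0]
grip_width: 0.0585
```

```bash
cat >> h.py <<'E'
def show(v,k=50):
    m=cv2.resize(cv2.cvtColor(v,cv2.COLOR_BGR2HSV),(k,k),interpolation=cv2.INTER_AREA)
    for r in m: print(''.join('#' if (15<=h<=36 and s>90 and b>40) else ('o' if b>200 else '.') for h,s,b in r))
E
python3 - <<'E'
from h import *
v,o=held('w19'); show(v,60)
E
```

```text
22.82 [0.4415 0.0818 0.083 ] 0.0585 [ 0.1  0.7 -1. ]
............................................................
............................................................
............................................................
............................................................
............................................................
............................................................
............................................................
............................................................
............................................................
............................................................
........................###......###........................
.....................######......#####......................
....................#######......#o#####....................
..................#########......#o######...................
.................##########......#oo#######.................
................###########......#oo########................
...............############......#oo#########...............
..........
[... 1912 characters left out ...]
########.....................
......................###############.......................
.........................##########.........................
............................................................
............................................................
............................................................
............................................................
............................................................
............................................................
............................................................
............................................................
############################################################
```

Call:
apply_moves(series=[[0.5,2.5,-4,0,0,-7,0.5],[1,6,-5,0,0,-14,0.5],[1.5,9,-5,0,0,-21,0.5],[2,12.5,-5,0,0,-28,0.5],[2.5,15,-5,0,0,-35,0.5]])

```text
time: 23.28
position: [0.4289, -0.0692, 0.1293]
tool_rot: [0.986, 0.166, -0.0, -0.0]
ft_force: [1.5, 0.2, -1.3]
grip_width: 0.0589
```

Call:
apply_moves(series=[[-0.3,3.5,0,0,0,-7,0.5],[-0.7,7,0,0,0,-14,0.5],[-1,10.5,0,0,0,-21,0.5],[-1.4,14,0,0,0,-28,0.5],[-1.5,15,0,0,0,-28,0.5]])

```text
time: 23.7
position: [0.4658, -0.2206, 0.1291]
tool_rot: [0.918, 0.397, 0.001, 0.003]
ft_force: [-0.1, -0.4, -0.2]
grip_width: 0.0586
```

Call:
apply_moves(series=[[0,0,0,0,0,0,0.5],[0,0,0,0,0,0,0.5],[0,0,0,0,0,0,0.5]])

```text
time: 23.95
position: [0.4621, -0.2125, 0.1287]
tool_rot: [0.918, 0.397, -0.001, -0.002]
ft_force: [0.7, 0.1, -1.0]
grip_width: 0.0585
```

```bash
python3 - <<'E'
from h import *
v,o=held('w20'); a=np.radians(49.6); u=np.array([np.cos(a),np.sin(a)])
rod=np.array([.517,-.1612]); print('to place',go([*(rod-.0006*u),.1195],down(49.6)))
E
```

```text
23.95 [ 0.4621 -0.2125  0.1287] 0.0585 [ 0.7  0.1 -1. ]
to place (array([7.41, 0.49, 0.94]), array([-0.2,  0. , -2.8]))
```

Call:
apply_moves(series=[[0.3,0.3,0.5,0,0,-2.8,0.5],[0.3,0.3,0.94,0,0,-2.8,0.5],[0.3,0.3,0.94,0,0,-2.8,0.5]])

```text
time: 24.25
position: [0.4671, -0.2127, 0.1193]
tool_rot: [0.908, 0.419, -0.001, -0.001]
ft_force: [-0.4, 0.2, -1.1]
grip_width: 0.0585
```

```bash
python3 - <<'E'
from h import *
v,o=held('w21'); a=np.radians(49.6); u=np.array([np.cos(a),np.sin(a)])
rod=np.array([.517,-.1612]); print('to place',go([*(rod-.0006*u),.1195],down(49.6)))
E
```

```text
24.25 [ 0.4671 -0.2127  0.1193] 0.0585 [-0.4  0.2 -1.1]
to place (array([7.12, 0.43, 0.01]), array([-0.1,  0. , -0. ]))
```

Call:
apply_moves(series=[[0,0.4,0,0,0,0,0.5],[1.5,0.4,0,0,0,0,0.5],[3,0.4,0,0,0,0,0.5],[3.5,0.4,0,0,0,0,0.5],[3.5,0.4,0,0,0,0,0.5]])

```text
time: 24.72
position: [0.4943, -0.1899, 0.1203]
tool_rot: [0.908, 0.42, 0.0, 0.0]
ft_force: [0.4, -0.1, -0.9]
grip_width: 0.0585
```

```bash
python3 - <<'E'
from h import *
o=robot.get_obs(); a=np.radians(49.6); u=np.array([np.cos(a),np.sin(a)])
rod=np.array([.517,-.1612]); print(o['position'],o['ft_force'],'to place',go([*(rod-.0006*u),.1195],down(49.6)))
E
```

```text
[ 0.4943133  -0.18987226  0.12026793] [ 0.39778298 -0.10743363 -0.85290318] to place (array([ 3.59, -0.13,  0.08]), array([ 0. , -0. ,  0.1]))
```

Call:
apply_moves(series=[[0,-0.1,0,0,0,0,0.5],[0.6,-0.1,0,0,0,0,0.5],[1.2,-0.1,0,0,0,0,0.5],[1.8,-0.1,0,0,0,0,0.5],[1.8,-0.1,0,0,0,0,0.5]])

```text
time: 25.13
position: [0.5053, -0.1757, 0.1202]
tool_rot: [0.908, 0.419, 0.0, 0.0]
ft_force: [-0.4, -0.1, -0.3]
grip_width: 0.0583
```

```bash
python3 - <<'E'
from h import *
o=robot.get_obs(); a=np.radians(49.6); u=np.array([np.cos(a),np.sin(a)])
rod=np.array([.517,-.1612]); print(o['position'],o['ft_force'],o['grip_width'],'to place',go([*(rod-.0006*u),.1195],down(49.6)))
E
```

```text
[ 0.5052751  -0.17565754  0.12018065] [-0.42312339 -0.11310507 -0.34961757] 0.05834925508597239 to place (array([ 1.8 , -0.04,  0.07]), array([ 0., -0., -0.]))
```

Clear so far; finish the slide, lower, release, lift.

Call:
apply_moves(series=[[0.6,0,0,0,0,0,0.5],[1.2,0,0,0,0,0,0.5],[1.8,0,0,0,0,0,0.5],[1.85,0,0,0,0,0,0.5],[1.85,0,0,0,0,0,0.5]])

```text
time: 25.55
position: [0.5169, -0.1617, 0.1201]
tool_rot: [0.908, 0.42, -0.0, 0.0]
ft_force: [-0.1, 0.5, -1.6]
grip_width: 0.0584
```

Call:
apply_moves(series=[[0,0,0.2,0,0,0,0.5],[0,0,0.35,0,0,0,0.5],[0,0,0.35,0,0,0,0.5]])

```text
time: 25.8
position: [0.5165, -0.1622, 0.1167]
tool_rot: [0.908, 0.419, 0.0, -0.0]
ft_force: [-0.5, 0.9, 0.7]
grip_width: 0.0583
```

```bash
python3 - <<'E'
from h import *
v,o=held('w22'); a=np.radians(49.6); u=np.array([np.cos(a),np.sin(a)])
rod=np.array([.517,-.1612]); print(o['position'],o['ft_force'],o['grip_width'],'to place',go([*(rod-.0006*u),.1165],down(49.6)))
E
```

```text
25.8 [ 0.5165 -0.1622  0.1167] 0.0583 [-0.5  0.9  0.7]
[ 0.51650151 -0.16222135  0.11666942] [-0.54818196  0.92708644  0.65515497] 0.05830602750619369 to place (array([ 0.05, -0.03,  0.02]), array([-0. , -0. , -0.1]))
```

Call:
apply_moves(series=[[0,0,0,0,0,0,0.8],[0,0,0,0,0,0,0.8],[0,0,0,0,0,0,0.8],[0,0,0,0,0,0,0.8],[0,0,0,0,0,0,0.8]])

```text
time: 26.27
position: [0.5166, -0.1623, 0.1166]
tool_rot: [0.908, 0.419, -0.0, 0.0]
ft_force: [-0.4, -0.3, 0.3]
grip_width: 0.0695
```

Call:
apply_moves(series=[[0,0,-2,0,0,0,0.8],[0,0,-6,0,0,0,0.8],[0,0,-10,0,0,0,0.8],[0,0,-10,0,0,0,0.8],[0,0,-10,0,0,0,0.8]])

```text
time: 26.68
position: [0.5181, -0.163, 0.2192]
tool_rot: [0.908, 0.419, 0.002, 0.003]
ft_force: [-0.8, 0.6, -0.4]
grip_width: 0.0693
```

```bash
python3 - <<'E'
from h import *
r,o=look((.517,-.161),'w23',.103)
E
```

```text
26.68 [ 0.5181 -0.163   0.2192] psi 49.6 0.0693 [-0.8  0.6 -0.4]
(array([ 0.5163, -0.1615]), np.float64(-19.4), np.float64(0.693))
```

Call:
apply_moves(series=[[9.2,-10.7,0,0,0,0,0.8],[9.2,-10.7,0,0,0,0,0.8],[9.2,-10.7,0,0,0,0,0.8],[9.2,-10.7,0,0,0,0,0.8],[9.2,-10.7,0,0,0,0,0.8]])

```text
time: 27.15
position: [0.4915, -0.0187, 0.2146]
tool_rot: [0.907, 0.421, -0.002, -0.003]
ft_force: [-0.9, -0.9, -1.1]
grip_width: 0.0694
```

Call:
apply_moves(series=[[9.2,-10.7,0,0,0,0,0.8],[9.2,-10.7,0,0,0,0,0.8],[9.2,-10.7,0,0,0,0,0.8],[9.2,-10.7,0,0,0,0,0.8],[9.2,-10.7,0,0,0,0,0.8]])

```text
time: 27.57
position: [0.4714, 0.119, 0.2152]
tool_rot: [0.907, 0.421, -0.001, -0.001]
ft_force: [-0.2, -0.4, -1.3]
grip_width: 0.0694
```

Call:
apply_moves(series=[[9.2,-10.7,0,0,0,-7,0.8],[9.2,-10.7,0,0,0,-14,0.8],[9.2,-10.7,0,0,0,-21,0.8],[9.2,-10.7,0,0,0,-28,0.8],[9.2,-10.7,0,0,0,-35,0.8]])

```text
time: 27.98
position: [0.4513, 0.2579, 0.2155]
tool_rot: [0.737, 0.676, -0.0, -0.0]
ft_force: [0.6, -0.4, 0.9]
grip_width: 0.0696
```

Call:
apply_moves(series=[[0,0,2,0,0,-7,0.8],[0,0,4,0,0,-14,0.8],[0,0,6,0,0,-21,0.8],[0,0,8,0,0,-28,0.8],[0,0,8,0,0,-35,0.8]])

```text
time: 28.4
position: [0.4496, 0.2535, 0.1322]
tool_rot: [0.501, 0.865, -0.003, -0.003]
ft_force: [-0.6, -0.3, -0.2]
grip_width: 0.0695
```

Call:
apply_moves(series=[[0,0,2,0,0,-7,0.8],[0,0,3.3,0,0,-9,0.8],[0,0,3.3,0,0,-9,0.8],[0,0,3.3,0,0,-9,0.8]])

```text
time: 28.73
position: [0.4513, 0.2546, 0.1023]
tool_rot: [0.435, 0.9, -0.001, -0.001]
ft_force: [-0.5, 0.6, -0.2]
grip_width: 0.0696
```

```bash
python3 - <<'E'
from h import *
r,o=look((.4265,.287),'w24')
if r: print('to grasp',go([*r[0],.0195],down(r[1]+180))); show(r[3],50)
E
```

```text
28.73 [0.4513 0.2546 0.1023] psi 128.4 0.0696 [-0.5  0.6 -0.2]
(array([0.4275, 0.2861]), np.float64(-50.2), np.float64(0.779))
to grasp (array([3.94, 0.03, 8.36]), array([-0.1, -0. , -1.4]))
..................................................
..................................................
..................................................
..................................................
..................................................
..................................................
..................................................
..................................................
..................................................
..................................................
..................................................
..................................................
.......................###........................
....................###########...................
..................##############..................
.................################.................
................#################.................
...............################...........
[... 940 characters left out ...]
.......oooooooo###...................
......................o###o#......................
..................................................
..................................................
..................................................
..................................................
..................................................
..................................................
..................................................
..................................................
..................................................
..................................................
..................................................
..................................................
```

Call:
apply_moves(series=[[3.9,0,0,0,0,-1.4,0.85],[3.9,0,4,0,0,-1.4,0.85],[3.9,0,7.5,0,0,-1.4,0.85],[3.9,0,8.25,0,0,-1.4,0.85],[3.9,0,8.25,0,0,-1.4,0.85]])

```text
time: 29.2
position: [0.4264, 0.2862, 0.0208]
tool_rot: [0.423, 0.906, -0.001, -0.001]
ft_force: [0.2, -0.4, 0.0]
grip_width: 0.0741
```

Call:
apply_moves(series=[[0,0,0,0,0,0,0.85],[0,0,0,0,0,0,0.85],[0,0,0,0,0,0,0.85]])

```text
time: 29.45
position: [0.428, 0.2866, 0.0221]
tool_rot: [0.423, 0.906, 0.001, 0.001]
ft_force: [-0.1, -0.9, 0.5]
grip_width: 0.074
```

Call:
apply_moves(series=[[0,0,0.25,0,0,0,0.85],[0,0,0.25,0,0,0,0.85],[0,0,0.25,0,0,0,0.6],[0,0,0.25,0,0,0,0.6],[0,0,0.25,0,0,0,0.6]], newtons=12)

```text
time: 29.87
position: [0.4271, 0.2865, 0.0194]
tool_rot: [0.423, 0.906, 0.0, 0.0]
ft_force: [-1.1, -0.6, 6.2]
grip_width: 0.0611
```

Call:
apply_moves(series=[[0,0,0,0,0,0,0.5],[0,0,0,0,0,0,0.5],[0,0,0,0,0,0,0.5],[0,0,0,0,0,0,0.5],[0,0,0,0,0,0,0.5]])

```text
time: 30.28
position: [0.427, 0.2865, 0.0194]
tool_rot: [0.423, 0.906, 0.0, 0.0]
ft_force: [-1.3, -0.3, 6.0]
grip_width: 0.0592
```

Call:
apply_moves(series=[[0,0,0,0,0,0,0.5],[0,0,-1,0,0,0,0.5],[0,0,-3,0,0,0,0.5],[0,0,-6,0,0,0,0.5],[0,0,-6,0,0,0,0.5]], newtons=25)

```text
time: 30.7
position: [0.4293, 0.2877, 0.0827]
tool_rot: [0.423, 0.906, 0.003, 0.003]
ft_force: [0.8, 0.5, -1.3]
grip_width: 0.0588
```

```bash
python3 - <<'E'
from h import *
v,o=held('w25'); show(v,60)
E
```

```text
30.7 [0.4293 0.2877 0.0827] 0.0588 [ 0.8  0.5 -1.3]
............................................................
............................................................
............................................................
............................................................
............................................................
............................................................
............................................................
............................................................
............................#...#...........................
........................#############.......................
......................#################.....................
....................#####################...................
..................########################..................
.................##########################.................
................############################................
...............##############################...............
...............###############################..............
...........
[... 1911 characters left out ...]
..oo###......................
......oo..................#.......#.........................
......ooo...................................................
.....oooo...................................................
......oooo..................................................
......oooo..................................................
.......ooo..................................................
.......ooo..................................................
.......ooo..................................................
.......ooo..................................................
#######ooo##################################################
############################################################
```

Call:
apply_moves(series=[[-1.5,-1,-4,0,0,0,0.5],[-4,-2.8,-5,0,0,0,0.5],[-7,-4.9,-5,0,0,0,0.5],[-10,-7,-5,0,0,0,0.5],[-12,-8.4,-5,0,0,0,0.5]])

```text
time: 31.17
position: [0.4391, 0.1384, 0.1283]
tool_rot: [0.423, 0.906, -0.001, -0.0]
ft_force: [0.2, 0.2, -1.0]
grip_width: 0.0585
```

Call:
apply_moves(series=[[-3,-2.1,0,0,0,0,0.5],[-6,-4.2,0,0,0,0,0.5],[-9,-6.3,0,0,0,0,0.5],[-12,-8.4,0,0,0,0,0.5]])

```text
time: 31.5
position: [0.4515, -0.0068, 0.128]
tool_rot: [0.423, 0.906, -0.0, -0.001]
ft_force: [0.8, -0.1, -2.5]
grip_width: 0.0585
```

Call:
apply_moves(series=[[-3,-2.1,0,0,0,-5,0.5],[-6,-4.2,0,0,0,-9.6,0.5],[-9.1,-6.35,0,0,0,-9.6,0.5],[-9.1,-6.35,0,0,0,-9.6,0.5],[-9.1,-6.35,0,0,0,-9.6,0.5]])

```text
time: 31.92
position: [0.4622, -0.118, 0.128]
tool_rot: [0.348, 0.938, 0.0, -0.0]
ft_force: [-0.6, 0.5, -1.2]
grip_width: 0.0589
```

```bash
python3 - <<'E'
from h import *
v,o=held('w26'); a=np.radians(139.6); u=np.array([np.cos(a),np.sin(a)])
rod=np.array([.517,-.1612]); print('to place',go([*(rod-.001*u),.1255],down(139.6)))
E
```

```text
31.92 [ 0.4622 -0.118   0.128 ] 0.0589 [-0.6  0.5 -1.2]
to place (array([-7.27,  0.21,  0.22]), array([-0. , -0.1, -0.2]))
```

Call:
apply_moves(series=[[0,0.2,0.2,0,0,0,0.5],[-1.5,0.2,0.2,0,0,0,0.5],[-3,0.2,0.2,0,0,0,0.5],[-3.7,0.2,0.2,0,0,0,0.5],[-3.7,0.2,0.2,0,0,0,0.5]])

```text
time: 32.38
position: [0.493, -0.1379, 0.1265]
tool_rot: [0.345, 0.939, -0.0, 0.001]
ft_force: [0.4, -0.5, 0.1]
grip_width: 0.0586
```

```bash
python3 - <<'E'
from h import *
v,o=held('w27'); a=np.radians(139.6); u=np.array([np.cos(a),np.sin(a)])
rod=np.array([.517,-.1612]); print('to place',go([*(rod-.001*u),.1255],down(139.6)))
E
```

```text
32.38 [ 0.493  -0.1379  0.1265] 0.0586 [ 0.4 -0.5  0.1]
to place (array([-3.59, -0.19,  0.08]), array([-0. , -0. ,  0.1]))
```

Call:
apply_moves(series=[[0,-0.15,0,0,0,0,0.5],[-0.6,-0.15,0,0,0,0,0.5],[-1.2,-0.15,0,0,0,0,0.5],[-1.8,-0.15,0,0,0,0,0.5],[-1.8,-0.15,0,0,0,0,0.5]])

```text
time: 32.85
position: [0.506, -0.1524, 0.1269]
tool_rot: [0.346, 0.938, -0.0, 0.001]
ft_force: [0.4, 0.2, -1.2]
grip_width: 0.0586
```

```bash
python3 - <<'E'
from h import *
v,o=held('w28'); a=np.radians(139.6); u=np.array([np.cos(a),np.sin(a)])
rod=np.array([.517,-.1612]); print('to place',go([*(rod-.001*u),.1255],down(139.6)))
E
```

```text
32.85 [ 0.506  -0.1524  0.1269] 0.0586 [ 0.4  0.2 -1.2]
to place (array([-1.6 ,  0.05,  0.13]), array([ 0. ,  0.1, -0.1]))
```

Call:
apply_moves(series=[[-0.6,0.05,0,0,0,0,0.5],[-1.2,0.05,0,0,0,0,0.5],[-1.7,0.05,0,0,0,0,0.5],[-1.7,0.05,0,0,0,0,0.5],[-1.7,0.05,0,0,0,0,0.5]])

```text
time: 33.32
position: [0.5179, -0.162, 0.1265]
tool_rot: [0.346, 0.938, -0.0, 0.0]
ft_force: [-0.5, -0.2, -1.7]
grip_width: 0.0585
```

Call:
apply_moves(series=[[0,0,0.2,0,0,0,0.5],[0,0,0.4,0,0,0,0.5],[0,0,0.4,0,0,0,0.5]])

```text
time: 33.57
position: [0.5175, -0.1617, 0.1225]
tool_rot: [0.346, 0.938, -0.0, 0.0]
ft_force: [0.0, 0.3, -1.1]
grip_width: 0.0588
```

```bash
python3 - <<'E'
from h import *
v,o=held('w29'); a=np.radians(139.6); u=np.array([np.cos(a),np.sin(a)])
rod=np.array([.517,-.1612]); print('to place',go([*(rod-.001*u),.1224],down(139.6)))
E
```

```text
33.57 [ 0.5175 -0.1617  0.1225] 0.0588 [ 0.   0.3 -1.1]
to place (array([-0.04,  0.  ,  0.01]), array([-0., -0., -0.]))
```

Call:
apply_moves(series=[[0,0,0,0,0,0,0.8],[0,0,0,0,0,0,0.8],[0,0,0,0,0,0,0.8],[0,0,0,0,0,0,0.8],[0,0,0,0,0,0,0.8]])

```text
time: 34.03
position: [0.5176, -0.1617, 0.1227]
tool_rot: [0.346, 0.938, -0.0, 0.0]
ft_force: [0.2, 0.4, -0.2]
grip_width: 0.0691
```

Call:
apply_moves(series=[[0,0,-2,0,0,0,0.8],[0,0,-6,0,0,0,0.8],[0,0,-10,0,0,0,0.8],[0,0,-10,0,0,0,0.8],[0,0,-10,0,0,0,0.8]])

```text
time: 34.45
position: [0.5192, -0.1625, 0.2253]
tool_rot: [0.346, 0.938, -0.001, 0.003]
ft_force: [-0.4, -0.3, 0.1]
grip_width: 0.0694
```

Call:
apply_moves(series=[[12,3,0,0,0,0,0],[12,3,0,0,0,0,0],[12,3,0,0,0,0,0],[12,3,0,0,0,0,0],[12,3,0,0,0,0,0]])

```text
time: 34.87
position: [0.443, -0.0589, 0.2214]
tool_rot: [0.344, 0.939, 0.0, -0.002]
ft_force: [0.2, -0.7, 0.4]
grip_width: 0.0436
```

Call:
apply_moves(series=[[10,7,0,0,0,0,0],[10,7,0,0,0,0,0],[10,7,0,0,0,0,0],[10,7,0,0,0,0,0],[10,7,0,0,0,0,0]])

```text
time: 35.28
position: [0.4152, 0.0581, 0.2221]
tool_rot: [0.344, 0.939, -0.0, -0.0]
ft_force: [0.6, 0.2, -0.2]
grip_width: 0.0108
```

```bash
python3 - <<'E'
from h import *
o=robot.get_obs(); print(o['time'],o['position'],o['tool_rot'])
b=snap('scene','s30'); t=snap('top','t30')
Ps=robot.camera_params('scene'); Pt=robot.camera_params('top')
u,v=map(int,proj(Ps,(.517,-.161,.1))); a,c=map(int,proj(Pt,(.517,-.161,.1)))
k=lambda im,x,y,h,n:cv2.resize(im[y-h:y+h,x-h:x+h],(n,n),interpolation=cv2.INTER_CUBIC)
cv2.imwrite('pics/m30.png',np.hstack([k(b,u,v,33,400),k(t,a,c,25,390) if 0 else k(t,a,c,25,400)]))
print(proj(Pt,o['position']))
hsv=cv2.cvtColor(t,cv2.COLOR_BGR2HSV); m=cv2.inRange(hsv,(18,90,80),(34,255,255)); n,l,s,cc=cv2.connectedComponentsWithStats(m)
for i in range(1,n):
    if 60<s[i,4]<500: print(s[i,4],cc[i].round(),hit(Pt,*cc[i],.006).round(3))
E
```

```text
35.2833 [0.41522179 0.05806054 0.22210836] [ 3.43722288e-01  9.39071320e-01 -2.05613363e-04 -5.63489568e-05]
(np.float64(268.5371025542409), np.float64(240.9381822346734))
250 [333. 211.] [ 0.531 -0.171  0.006]
428 [472. 226.] [ 0.438 -0.646  0.006]
377 [  1. 310.] [0.292 0.978 0.006]
219 [475. 256.] [ 0.334 -0.64   0.006]
```

View pics/m30.png

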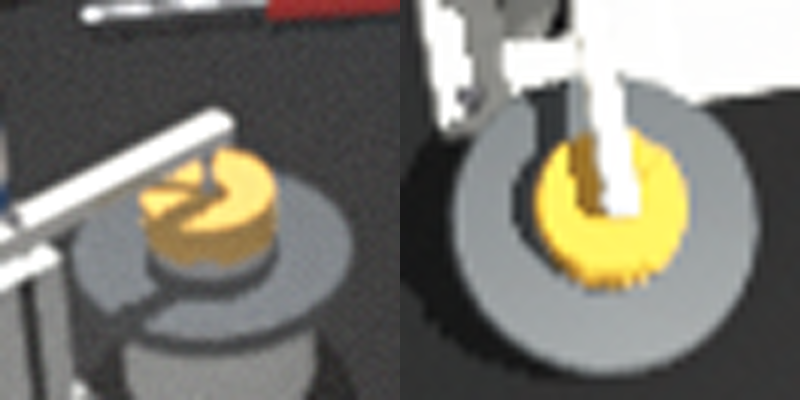

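Call:
apply_moves(series=[[3,13.3,0,0,0,0,0],[3,13.3,0,0,0,0,0],[3,13.3,0,0,0,0,0],[3,13.3,0,0,0,0,0]])

```text
time: 35.72
position: [0.4837, 0.18, 0.2228]
tool_rot: [0.346, 0.938, 0.002, 0.002]
ft_force: [0.2, 0.5, -0.3]
grip_width: 0.0001
```

Call:
apply_moves(series=[[3,13.3,2,0,0,0,0],[3,13.3,4,0,0,0,0],[3,13.3,6,0,0,0,0],[3,13.3,6,0,0,0,0],[3,13.3,6,0,0,0,0]])

```text
time: 36.13
position: [0.5438, 0.2995, 0.1584]
tool_rot: [0.346, 0.938, -0.001, -0.001]
ft_force: [-0.6, -0.2, -0.9]
grip_width: 0.0004
```

```bash
cat > g.py <<'E'
from h import *
P=robot.camera_params('wrist'); o=robot.get_obs(); im=snap('wrist','g%d'%int(o['time']*100))
hsv=cv2.cvtColor(im,cv2.COLOR_BGR2HSV); m=cv2.inRange(hsv,(50,140,60),(75,255,255)); m[290:]=0
n,l,s,c=cv2.connectedComponentsWithStats(m)
print(o['position'],o['ft_force'],o['grip_width'])
for i in range(1,n):
    if s[i,4]>60:
        p=hit(P,*c[i],.052,True); x,y,w,h=s[i,:4]; print(s[i],c[i].round(1),p.round(4),'size mm',[(1e3*np.linalg.norm(hit(P,x+w,c[i][1],.052,True)-hit(P,x,c[i][1],.052,True))).round(1),(1e3*np.linalg.norm(hit(P,c[i][0],y+h,.052,True)-hit(P,c[i][0],y,.052,True))).round(1)],go([*p[:2],.08]))
E
python3 g.py
```

```text
[0.5438026  0.29953352 0.15835521] [-0.64589531 -0.23036862 -0.87908381] 0.00040546244167949434
[325 148  29  29 667] [338.9 162. ] [0.539  0.3655 0.052 ] size mm [np.float64(23.1), np.float64(22.8)] (array([4.67, 4.93, 7.96]), array([0., 0., 0.]))
```

Call:
apply_moves(series=[[4.65,4.9,0,0,0,0,0],[4.65,4.9,3,0,0,0,0],[4.65,4.9,6,0,0,0,0],[4.65,4.9,7.7,0,0,0,0],[4.65,4.9,7.7,0,0,0,0]])

```text
time: 36.6
position: [0.5362, 0.3627, 0.082]
tool_rot: [0.346, 0.938, -0.003, -0.003]
ft_force: [-0.2, -1.0, 0.0]
grip_width: 0.0008
```

Call:
apply_moves(series=[[0,0,0,0,0,0,0],[0,0,0,0,0,0,0]])

```text
time: 36.77
position: [0.5399, 0.3647, 0.0872]
tool_rot: [0.347, 0.938, 0.001, 0.001]
ft_force: [0.4, 0.2, 0.5]
grip_width: 0.0009
```

```bash
python3 g.py
```

```text
[0.53992159 0.36474456 0.0872459 ] [0.39216882 0.19272825 0.54954076] 0.0009100196960913195
[260 231  38  21 475] [278.1 240.2] [0.5337 0.3703 0.052 ] size mm [np.float64(22.2), np.float64(13.1)] (array([ 0.82, -0.02,  0.77]), array([0., 0., 0.]))
```

Call:
apply_moves(series=[[0.2,0,0.8,0,0,0,0],[0.2,0,1.3,0,0,0,0],[0.2,0,1.7,0,0,0,0],[0.2,0,2.0,0,0,0,0],[0.2,0,2.0,0,0,0,0]])

```text
time: 37.23
position: [0.5377, 0.3674, 0.0691]
tool_rot: [0.345, 0.939, 0.001, 0.001]
ft_force: [-3.7, -3.1, 17.2]
grip_width: 0.0005
```

Call:
apply_moves(series=[[0,0,0.2,0,0,0,0],[0,0,0.3,0,0,0,0],[0,0,0.3,0,0,0,0],[0,0,0.3,0,0,0,0]])

```text
time: 37.57
position: [0.5377, 0.3674, 0.0688]
tool_rot: [0.345, 0.939, 0.001, 0.002]
ft_force: [-6.2, -4.7, 30.7]
grip_width: 0.0003
```

Call:
apply_moves(series=[[0,0,-0.3,0,0,0,0],[0,0,-0.3,0,0,0,0],[0,0,-0.3,0,0,0,0]])

```text
time: 37.82
position: [0.5377, 0.3674, 0.0692]
tool_rot: [0.345, 0.939, 0.001, 0.001]
ft_force: [-2.1, -3.3, 18.0]
grip_width: 0.0007
```

Call:
apply_moves(series=[[0,0,-0.25,0,0,0,0],[0,0,-0.25,0,0,0,0],[0,0,-0.25,0,0,0,0]])

```text
time: 38.07
position: [0.5377, 0.3674, 0.0693]
tool_rot: [0.345, 0.938, 0.001, 0.001]
ft_force: [-0.5, -1.4, 9.4]
grip_width: 0.0006
```

Call:
apply_moves(series=[[0,0,-0.25,0,0,0,0],[0,0,-0.25,0,0,0,0],[0,0,-0.25,0,0,0,0]])

```text
time: 38.32
position: [0.5376, 0.3674, 0.0708]
tool_rot: [0.346, 0.938, 0.001, 0.001]
ft_force: [2.3, -0.9, 3.2]
grip_width: 0.0002
```

Call:
apply_moves(series=[[0,0,-0.25,0,0,0,0],[0,0,-0.25,0,0,0,0],[0,0,-0.25,0,0,0,0]])

```text
time: 38.57
position: [0.5367, 0.3673, 0.073]
tool_rot: [0.346, 0.938, 0.0, -0.0]
ft_force: [1.6, 0.4, 2.4]
grip_width: 0.0008
```

```bash
python3 g.py
```

```text
[0.5367341  0.36733349 0.07295571] [1.56350401 0.36121867 2.39278884] 0.0007620688053658273
```

```bash
cat > f.py <<'E'
from h import *
F=[];Z=[]
for i in range(8):
    robot.camera('top'); o=robot.get_obs(); F.append(o['ft_force'][2]); Z.append(o['position'][2])
print(np.mean(Z),np.mean(F),np.std(F))
E
python3 f.py
```

```text
0.07297088660218602 2.0853764526616088 0.4198293315386147
```

Call:
apply_moves(series=[[0,0,-0.2,0,0,0,0],[0,0,-0.2,0,0,0,0],[0,0,-0.2,0,0,0,0]])

```text
time: 39.27
position: [0.5361, 0.3671, 0.075]
tool_rot: [0.346, 0.938, -0.0, -0.0]
ft_force: [1.4, 0.6, 0.5]
grip_width: -0.0
```

```bash
python3 f.py
```

```text
0.0748849955562443 1.244540261983723 0.3051479606810866
```

Call:
apply_moves(series=[[0,0,-0.3,0,0,0,0],[0,0,-0.3,0,0,0,0],[0,0,-0.3,0,0,0,0]])

```text
time: 39.92
position: [0.5366, 0.3671, 0.0781]
tool_rot: [0.346, 0.938, -0.0, -0.0]
ft_force: [-0.4, -0.1, -0.5]
grip_width: 0.0004
```

```bash
python3 f.py
```

```text
0.07798171334039176 -0.13980078555142117 0.5778596500803771
```

Call:
apply_moves(series=[[0,0,-3,0,0,0,0],[0,0,-7,0,0,0,0],[0,0,-10,0,0,0,0],[0,0,-10,0,0,0,0],[0,0,-10,0,0,0,0]])

```text
time: 40.73
position: [0.5381, 0.3679, 0.1807]
tool_rot: [0.346, 0.938, 0.002, 0.002]
ft_force: [0.3, 0.1, -0.8]
grip_width: 0.0005
```

```bash
python3 - <<'E'
from h import *
b=snap('scene','s40'); t=snap('top','t40'); a=cv2.imread('pics/s30_raw.png'); Ps=robot.camera_params('scene')
u,v=map(int,proj(Ps,(.517,-.161,.1))); print('stack diff',cv2.absdiff(a,b)[v-30:v+30,u-30:u+30].mean())
s0=cv2.imread('pics/scene0.png')
cv2.imwrite('pics/m40.png',np.hstack([cv2.resize(b[v-33:v+33,u-33:u+33],(400,400),interpolation=cv2.INTER_CUBIC),cv2.resize(t[130:290,60:400],(400,188)) if 0 else cv2.resize(t[110:310,130:330],(400,400),interpolation=cv2.INTER_CUBIC)]))
print(robot.get_obs()['time'],robot.get_obs()['position'])
E
```

```text
stack diff 2.723148148148148
40.8333 [0.53587382 0.36684007 0.17733881]
```

View pics/m40.png

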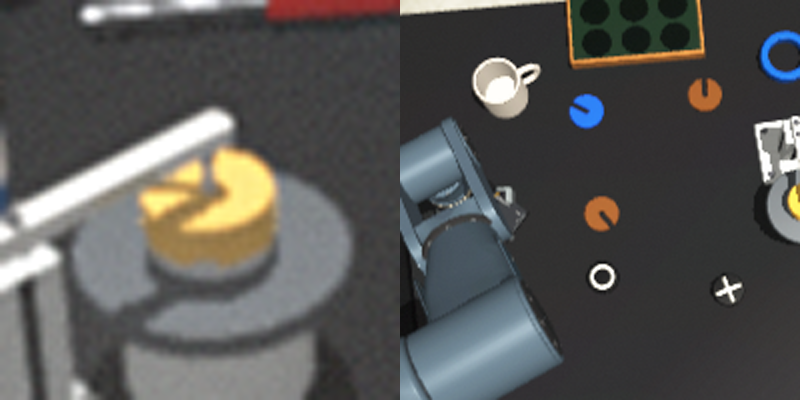

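The stack still sits flat and square on the hanger. The pucks and the brown and blue look-alikes are where they started, and no brass disc is left on the table. Handing in.

```bash
python3 -c "
from rig import robot
print(robot.hand_in())"
```

```text
the job is handed in; nothing more can be done
None
```

The job is done and handed in, at about 41 s of the 210 s allowed.

- **Duster:** I pressed the red cap to its stop with the hanger still empty (about 20 N, about 6 mm below its stated rest height) and let it come back up.
- **Discs:** Four brass discs were there. All four hang on the rod with their slots alternating at about +45° and −45° to the bar, a quarter turn from one disc to the next.
- **Store key:** I pressed the green key to its stop and let it go. Contact began about 4 mm higher than the stated 52 mm. Force readings on the way up fitted the key's spring over the full 6 mm, so I take it as fully pressed.

The first grasp of the second disc slipped over its top and shifted the disc about 5 mm. I looked again and gripped it lower, which held.

**Last checks:**
- The final pictures show a flat, centred stack and no brass disc left on the table. Both pucks and the brown and blue look-alikes are in place.
- I checked by eye that the rod was home only for the first disc. The other three were placed by measured position, with no contact force as they slid on, so they should be within about 1 mm.
- Fitting the slot angle on the stack from above was unreliable because the bar hides part of the discs: it read −31° for the second disc and −19° for the third. I relied on the grip angle instead, and the pictures fit that.
- I did not check the hex key and screwdriver closely at the end, but the arm did not work near them.

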